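# Refit the feed roller, collar and end cap on the printer's shaft

### The arm

A 6-joint arm with a two-finger parallel gripper is mounted at the origin on the work surface. World frame = base frame: x ahead of the robot, y to its left, z up, the work surface at z = 0. Lengths are in m, angles in rad, forces in N, time in s.
With the tool pointing down it reaches from about 0.35 to 0.975 m from the base axis. Payload 4.9 kg.
Tool frame: the origin (TCP) lies at the very end of the fingers, on their centre line; the grasp point (between the pads) lies 19 mm behind it; x points along the fingers, y is the direction in which the jaws open and shut, and the axes are right-handed (so a half turn about x gives the same grasp; the last joint's range is limited). The gripper opens to 85 mm and grips with 20 to 120 N. Pads are 22 mm wide; open, the fingers measure 114 mm over their backs; the gripper's body (76 mm by 85 mm) begins 54 mm behind the grasp point. The pads swing forward as they close: fully open they stand 13 mm farther back than shut.
Start: joints at [1.228, 0.053, 1.613, -0, 1.476, -0.119], TCP at [0.139, 0.609, 0.231] pointing down, gripper open.
Joint ranges: [-3.01, 3.01], [-1.01, 2.22], [0.06, 2.58], [-1.02, 4.17], [0.09, 2.62], [-3.14, 3.14]. Speed limits (rad/s): [2.57, 2.57, 3.14, 3.14, 3.14, 3.14].

### API

Orientations are given as a rotation vector (axis times angle).
In Python, from station import ctrl, get_image, calibration, finish_job, search_frame, cut_out, mark_of gives the robot as it stands. The module is installed in compiled form; this text tells all that it offers.
- The arm moves only by the tool arm_command, never from a script. Its argument "plan" is a list that holds one entry, the list of rows, each a list of 7 numbers: the shift along the tool's x, y, z in m, then the turn, a rotation vector about the tool's x, y, z in degrees, then the finger opening in m, from 0 to 0.0854. A call has 1 to 20 rows; each row shifts and turns the pose as measured when the row begins, along the tool's axes as they then stand; what a row does not reach is not made up. A row lasts 1/12 s, in which the tool goes at most 41.7 mm and 7.16 degrees, less where a joint would pass 70% of its speed; a pose out of reach is approached as far as the arm can. A call with a gripper value outside its range is refused whole. The fingers move at their own pace and stop on an object; "squeeze" is the grip in N (left out, the last holds). Time passes only in rows, so rows that do not move let the fingers close. It gives the time, the measured TCP pose, the force and the opening at its end, in the units of the state.
- ctrl.get_obs(): the state, without advancing time (a new reading comes with each control period).
- get_image(name): name is "scene" or "top" or "wrist"; returns the picture (384x512x3 uint8, red, green, blue); there is no depth.
- calibration(name): a dict with "fx", "fy", "cx", "cy" (pixels), "cam_to_world" (4x4, takes a point from camera to world coordinates); the wrist camera has in their place "hand_eye" (4x4, takes a point from camera to tool coordinates, whose origin is the TCP and whose axes are the tool frame's). Camera axes: x right, y down, z forward; pixel columns grow to the right and rows downward; lengths in m; the calibration is good to about 2 mm. The wrist camera is an equidistant fisheye: a pixel r from the principal point sees the ray r / f radians off the axis. A picture is of the moment at which its call begins: read the wrist's pose just before it. calibration takes no time and is no camera call.
- finish_job(): hands the job in, once; it reports no verdict.
Trained networks look in the newest picture that a camera, given by its name, has taken for a name from the list of things; names that differ only in an ending like _2 or _b are one class to them, and where a whole thing is asked for, a point or a joint stands for the part that bears it (a point fixed in the world has none). Each returns a list of dicts, best first, with "conf" (0 to 1); they miss things now and then, are a little off and sometimes report something else, mostly with a low value. They report only what shows in the picture. A call takes as long as a camera call. They do not tell look-alikes from the thing itself.
- search_frame(camera, thing): "at" ([x, y, z] in m, in the coordinates of the camera as it stood for that picture, good to about 4 mm: the middle of the surface that is visible of it).
- cut_out(camera, thing): "mask" (384x512 bool, what is visible of it).
- mark_of(camera, thing): "at" ([x, y, z] in m, in the coordinates of the camera as it stood for that picture, good to about 4 mm: a listed point, or the origin of a listed thing).
The state is a dict: "t": time; "q": joint angles; "dq": joint speeds; "effort": joint torques, N m; "tool_pos": TCP position; "tool_rot": TCP orientation; "contact_force": force on the tool from outside, world axes, zero at the start; "wrist_torque": the same for the moment, N m; "opening": finger opening in m.
Only numpy, scipy, OpenCV 4.12 (cv2) and the standard library are available. Lean on these libraries where they do the work, as an engineer would, in place of code of your own. Each camera call takes 0.05 s, during which the arm holds its last target. There are 200 camera calls.

### The job

Rebuild the printer's feed shaft: thread the long roller onto the shaft and push it, with the sliding guide behind it, right back to the stop nut, then thread the collar up against the roller, then fit the end cap over the shaft's end with its open end first. Finish by pressing the cap squarely home with a steady push of about 15 newtons for a second, so that nothing is left loose between the parts; never push with more than 25 newtons or wedge a part on the shaft. Let go of everything and leave the rest of the desk as it is.

Things in the scene. Friction and masses are not known exactly. Their poses are not given: they have to be found in the camera images.
- shaft_root (a point): Where the axis of the level 12 mm steel shaft leaves the painted bracket, 110 mm above the desk. The shaft runs 104 mm out from here along -y of this frame; z is up. Bracket (fixed): upright plate 56 mm wide, 14 mm thick, its top 23 mm above the axis; base plate 12 mm thick, 100 mm wide, reaching 35 mm out under the shaft.
- shaft_tip (a point): Centre of the shaft's free end, 104 mm from shaft_root along -y; same axes. The last 2 mm taper from 12 to 9 mm diameter. With the stop nut standing n mm out of the bracket and all seated, the centres of roller, collar and cap lie n+26, n+58 and n+90 mm from shaft_root along -y.
- guide (a joint): Plastic guide disc on the shaft, 32 mm across, 6 mm thick: gap in m to the stop nut behind it (0 = home, up to 0.02). Slides stiffly under 4 to 5 N and stays where left. The brass nut, 21 mm across, is fixed 2 to 12 mm out of the bracket round the shaft's root; how far differs each time and is not measured, so where parts come to rest must be felt.
- roller_c (a point): Centre of the long ribbed rubber roller, 36 mm diameter, 40 mm long, with a 14 mm through hole along its own y axis (either end may go first). Lies level on a saddle, a block 26 mm wide, 34 mm long and 12 mm high with 1.5 mm lips within that width, its hole's axis level; about 70 g.
- collar_c (a point): Centre of the short plain collar, 42 mm diameter, 24 mm long, 14 mm through hole along its own y axis. Lies level on a like saddle; about 50 g.
- cap_c (a point): Centre of the end cap, 46 mm diameter, 40 mm long; its 14 mm hole runs along its own y axis, open at the +y end, 34 mm deep, closed at the -y end. Lies level on a like saddle with its open end roughly in the direction in which parts go onto the shaft; about 60 g.
Mind the look-alikes: they are no part of the job. What is shaped like the part that bears roller_c but purple or red is not meant.

How it is judged:
On the way, in this order (a step that is already met when the one before it is completed fails the run):
1. the roller is on the shaft and the guide has been pushed home to the stop nut (x of roller_c in the frame of shaft_root between -0.004 and 0.004 m and z of roller_c in the frame of shaft_root between -0.004 and 0.004 m and y of roller_c in the frame of shaft_root between -0.043 and -0.026 m and angle between the y axis of roller_c and the y axis of shaft_root, either way round below 0.15 rad and value of joint guide below 0.004 m), for 0.2 s.
2. then the collar is on the shaft, up against the roller (all of step 1 and x of collar_c in the frame of shaft_root between -0.004 and 0.004 m and z of collar_c in the frame of shaft_root between -0.004 and 0.004 m and y of collar_c in the frame of shaft_root between -0.077 and -0.058 m and angle between the y axis of collar_c and the y axis of shaft_root, either way round below 0.15 rad and distance between roller_c and collar_c below 0.0345 m), for 0.2 s.
3. then the cap is on the shaft's end, up against the collar, and is pressed on it with at least 10 N for half a second (x of roller_c in the frame of shaft_root between -0.004 and 0.004 m and z of roller_c in the frame of shaft_root between -0.004 and 0.004 m and y of roller_c in the frame of shaft_root between -0.043 and -0.026 m and angle between the y axis of each of roller_c, collar_c, cap_c and the y axis of shaft_root, either way round below 0.15 rad and x of collar_c in the frame of shaft_root between -0.004 and 0.004 m and z of collar_c in the frame of shaft_root between -0.004 and 0.004 m and y of collar_c in the frame of shaft_root between -0.077 and -0.058 m and distance between roller_c and collar_c below 0.0345 m and x of cap_c in the frame of shaft_root between -0.004 and 0.004 m and z of cap_c in the frame of shaft_root between -0.004 and 0.004 m and y of cap_c in the frame of shaft_root between -0.11 and -0.09 m and distance between collar_c and cap_c below 0.0345 m and value of joint guide below 0.0025 m and contact force between cap and collar above 10 N), for 0.5 s.
At the end, for the whole second after the job is handed in: Roller, collar and cap are on the shaft in that order and at rest, the guide within 2.5 mm of the stop nut, neighbouring parts less than 2.5 mm apart, each centre within 4 mm of the shaft's axis and each hole within 0.15 rad of its direction (x of roller_c in the frame of shaft_root between -0.004 and 0.004 m and z of roller_c in the frame of shaft_root between -0.004 and 0.004 m and y of roller_c in the frame of shaft_root between -0.043 and -0.026 m and angle between the y axis of each of roller_c, collar_c, cap_c and the y axis of shaft_root, either way round below 0.15 rad and x of collar_c in the frame of shaft_root between -0.004 and 0.004 m and z of collar_c in the frame of shaft_root between -0.004 and 0.004 m and y of collar_c in the frame of shaft_root between -0.077 and -0.058 m and distance between roller_c and collar_c below 0.0345 m and x of cap_c in the frame of shaft_root between -0.004 and 0.004 m and z of cap_c in the frame of shaft_root between -0.004 and 0.004 m and y of cap_c in the frame of shaft_root between -0.11 and -0.09 m and distance between collar_c and cap_c below 0.0345 m and value of joint guide below 0.0025 m and linear speed of each of roller, collar, cap below 0.03 m/s); the robot touches nothing.
It fails at once if cap and collar, or collar and roller, are pressed together with more than 25 N (contact force between cap and collar above 25 N or contact force between collar and roller above 25 N).
It fails at once if a part is rammed or wedged: all contacts on bracket, shaft and guide together pass 40 N (contact force between stand and anything else above 40 N).
It fails at once if another thing on the desk is moved by more than 30 mm (distance of any of mouse, tape_roll, mug, screwdriver, card_case, drive, screw_jar from where it was at the start of the episode above 0.03 m).
It also fails if it takes over 72 s, if anything falls off the work surface, if the arm or the gripper's body presses on something with over 40 N, if the wrist force passes 120 N, or if a joint passes its speed limit or range.

## Working session

There is one attempt and no reset: what is moved stays moved. The work goes in short steps, Python scripts to look and compute and a tool call to move; the robot and the scene stay as the last step left them, time stands still between calls to the robot, and variables do not carry over. Pictures are saved under pics/ and viewed, about 8 in all and at most 12, crops included, and the job is handed in when it is done.

Besides the shell and the picture viewer there is one more tool, called after ">>>" as a command line: name --argument value ..., lists and objects as JSON in quotes. arm_command: Moves the arm, as the interface text tells. Its arguments: {"type":"object","properties":{"plan":{"type":"array","items":{"type":"array","items":{"type":"array","items":{"type":"number"}}}},"squeeze":{"type":"number"}},"required":["plan"]}

```bash
mkdir -p pics; cat > h.py <<'E'
import numpy as np, cv2
from scipy.spatial.transform import Rotation as R
from station import ctrl, get_image, calibration, finish_job, search_frame, cut_out, mark_of
np.set_printoptions(precision=4, suppress=True)
def T_tool(o):
    T=np.eye(4); T[:3,:3]=R.from_rotvec(o["tool_rot"]).as_matrix(); T[:3,3]=o["tool_pos"]; return T
def c2w(cam):
    c=calibration(cam)
    return T_tool(ctrl.get_obs())@np.array(c["hand_eye"]) if cam=="wrist" else np.array(c["cam_to_world"])
def w(T,p): return (T@np.r_[p,1])[:3]
def save(n,im): cv2.imwrite(f"pics/{n}.png",im[:,:,::-1])
E
python3 - <<'E'
from h import *
o=ctrl.get_obs(); print(o["tool_rot"],o["contact_force"],o["opening"]); print(T_tool(o))
ims=[]
for cam in ("scene","top"):
    im=get_image(cam); ims.append(im); T=c2w(cam); c=calibration(cam); print(cam,T[:3,3],c["fx"],c["cx"],c["cy"])
    for n in ("shaft_root","shaft_tip","roller_c","collar_c","cap_c"):
        print(n,[(w(T,d["at"]),round(float(d["conf"]),2)) for d in mark_of(cam,n)[:4]])
save("a_scene",ims[0]); save("a_top",ims[1]); 
print(calibration("wrist"), ctrl.get_obs()["t"])
E
```

```text
[ 0.1741  1.5641 -0.1773] [0.2474 0.3473 0.2033] 0.08530615228003163
[[-0.0006  0.2219  0.9751  0.1385]
 [-0.0019  0.9751 -0.2219  0.6088]
 [-1.     -0.002  -0.0002  0.2301]
 [ 0.      0.      0.      1.    ]]
scene [1.1286 0.2678 0.6965] 426.12363347769923 258.1865739343958 188.3466449816437
shaft_root [(array([0.5642, 0.2409, 0.109 ]), 0.93)]
shaft_tip [(array([0.5992, 0.1393, 0.1134]), 0.73), (array([ 0.5004, -0.3037,  0.0313]), 0.36)]
roller_c [(array([ 0.589 , -0.2057,  0.0164]), 0.86), (array([ 0.4346, -0.1212,  0.0176]), 0.64), (array([ 0.5007, -0.3047,  0.0307]), 0.56), (array([ 0.4068, -0.3035,  0.0204]), 0.52)]
collar_c [(array([ 0.5012, -0.3003,  0.0288]), 0.55), (array([ 0.4924, -0.2126,  0.034 ]), 0.48)]
cap_c [(array([ 0.5688, -0.0975,  0.0363]), 0.94), (array([0.5651, 0.2389, 0.1124]), 0.33)]
top [ 0.3257 -0.053   1.1168] 426.4759128306141 259.82539820130535 189.1575766597271
shaft_root [(array([0.5647, 0.2381, 0.1081]), 0.97)]
shaft_tip [(array([0.5935, 0.1406, 0.11  ]), 0.86)]
roller_c [(array([ 0.4382, -0.1168,  0.0185]), 0.69), (array([ 0.5016, -0.2988,  0.0295]), 0.66), (array([ 0.5861, -0.2052,  0.0212]), 0.62), (array([ 0.4075, -0.3024,  0.0214]), 0.55)]
collar_c [(array([ 0.4876, -0.2082,  0.0356]), 0.69)]
cap_c [(array([ 0.5713, -0.0947,  0.0356]), 0.63)]
{'fx': 297.3186396354542, 'fy': 297.3186396354542, 'cx': 250.47892059408053, 'cy': 188.8167909579991, 'hand_eye': array([[-0.0017, -0.2978,  0.9546, -0.143 ],
       [ 1.    , -0.0007,  0.0015, -0.0005],
       [ 0.0002,  0.9546,  0.2978, -0.0753],
       [ 0.    ,  0.    ,  0.    ,  1.    ]])} 0.6
```

View pics/a_scene.png

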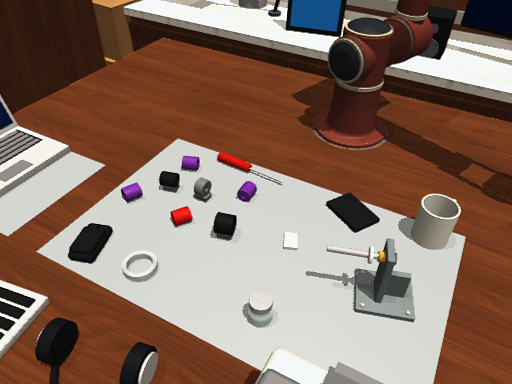

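View pics/a_top.png

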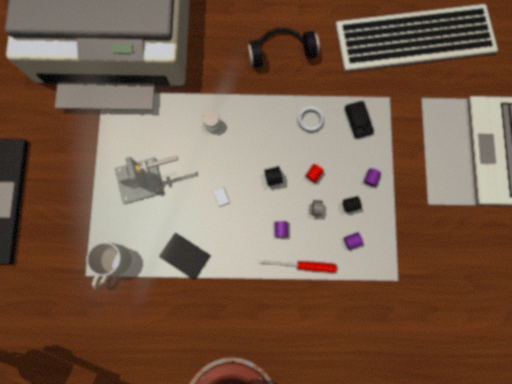

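Scene: black roller candidate at px (170,180), grey collar (203,188), black cap (225,225); the shaft is at (350,250) and the purple and red parts are look-alikes. Top: shaft at (160,163), cap (274,177), collar (318,209), roller (352,205). Next I work out a move to a wrist view above the shaft.

```bash
cat >> h.py <<'E'
def down(tz):  # tool down, tool z along horizontal world direction tz
    z=np.r_[tz[0],tz[1],0]; z/=np.linalg.norm(z); x=np.r_[0,0,-1.]; return np.c_[x,np.cross(z,x),z]
def plan(pos,Rt,n):
    o=ctrl.get_obs(); T=T_tool(o); R0=T[:3,:3]; rv=R.from_matrix(R0.T@Rt).as_rotvec(); p0=T[:3,3]
    d=(np.array(pos)-p0)/n
    print("total world",np.array(pos)-p0,"tool",R0.T@(np.array(pos)-p0),"turn deg",np.degrees(rv),"per row",np.degrees(rv)/n)
    for i in range(n):
        Ri=R0@R.from_rotvec(rv*i/n).as_matrix(); print(np.round(Ri.T@d,4).tolist(),end=" ")
    print()
E
python3 - <<'E'
from h import *
plan([0.58,0.19,0.25],down([0.30,-0.95]),20)
E
```

```text
total world [ 0.4413 -0.4194  0.0187] tool [-0.0187 -0.311   0.5234] turn deg [59.6521 -0.0007 -0.0051] per row [ 2.9826 -0.     -0.0003]
[-0.0009, -0.0156, 0.0262] [-0.0009, -0.0142, 0.0269] [-0.0009, -0.0127, 0.0276] [-0.0009, -0.0113, 0.0283] [-0.0009, -0.0098, 0.0288] [-0.0009, -0.0083, 0.0293] [-0.0009, -0.0068, 0.0297] [-0.0009, -0.0052, 0.03] [-0.0009, -0.0036, 0.0302] [-0.0009, -0.0021, 0.0304] [-0.0009, -0.0005, 0.0304] [-0.0009, 0.0011, 0.0304] [-0.0009, 0.0027, 0.0303] [-0.0009, 0.0043, 0.0301] [-0.0009, 0.0058, 0.0299] [-0.0009, 0.0074, 0.0295] [-0.0009, 0.0089, 0.0291] [-0.0009, 0.0104, 0.0286] [-0.0009, 0.0119, 0.028] [-0.0009, 0.0133, 0.0274]
```

>>> arm_command --plan '[[[-0.001,-0.016,0.026,3,0,0,0.085],[-0.001,-0.014,0.027,3,0,0,0.085],[-0.001,-0.013,0.028,3,0,0,0.085],[-0.001,-0.011,0.028,3,0,0,0.085],[-0.001,-0.01,0.029,3,0,0,0.085],[-0.001,-0.008,0.029,3,0,0,0.085],[-0.001,-0.007,0.03,3,0,0,0.085],[-0.001,-0.005,0.03,3,0,0,0.085],[-0.001,-0.004,0.03,3,0,0,0.085],[-0.001,-0.002,0.03,3,0,0,0.085],[-0.001,0,0.03,3,0,0,0.085],[-0.001,0.001,0.03,3,0,0,0.085],[-0.001,0.003,0.03,3,0,0,0.085],[-0.001,0.004,0.03,3,0,0,0.085],[-0.001,0.006,0.03,3,0,0,0.085],[-0.001,0.007,0.03,3,0,0,0.085],[-0.001,0.009,0.029,3,0,0,0.085],[-0.001,0.01,0.029,3,0,0,0.085],[-0.001,0.012,0.028,3,0,0,0.085],[-0.001,0.013,0.027,3,0,0,0.085]]]'

```text
t: 2.27
tool_pos: [0.5843, 0.164, 0.2546]
tool_rot: [1.024, 1.319, -1.009]
contact_force: [-0.7, 1.9, 0.1]
opening: 0.0849
```

```bash
cat >> h.py <<'E'
def look(n,names,cam="wrist",k=3):
    T=c2w(cam); im=get_image(cam); save(n,im)
    for m in names: print(m,[(w(T,d["at"]),round(float(d["conf"]),2)) for d in mark_of(cam,m)[:k]])
    return T,im
def px(T,P,c=None):  # world points -> fisheye pixels
    c=c or calibration("wrist"); q=(np.linalg.inv(T)@np.c_[P,np.ones(len(P))].T)[:3].T
    r=np.hypot(q[:,0],q[:,1]); s=np.arctan2(r,q[:,2])*c["fx"]/np.maximum(r,1e-9)
    return np.c_[c["cx"]+q[:,0]*s,c["cy"]+q[:,1]*s]
def ray(T,u,z,c=None): # fisheye pixels -> world points on the plane z
    c=c or calibration("wrist"); u=np.atleast_2d(u)-[c["cx"],c["cy"]]; r=np.hypot(*u.T); th=r/c["fx"]
    d=np.c_[u*(np.sin(th)/r)[:,None],np.cos(th)]@T[:3,:3].T; return T[:3,3]+d*((z-T[2,3])/d[:,2])[:,None]
E
python3 - <<'E'
from h import *
o=ctrl.get_obs(); print(o["tool_pos"],o["dq"])
T,im=look("b_wrist",["shaft_root","shaft_tip"]); np.save("b_T.npy",T)
P=[]
for a,b in ((0.5645,0.2395),(0.596,0.14)): P.append([a,b,.11])
print(px(T,np.array(P))); print(ctrl.get_obs()["tool_pos"])
E
```

```text
[0.5843 0.164  0.2546] [-0.5307  0.3925 -0.4105  0.0064  0.0149  0.128 ]
shaft_root [(array([0.5675, 0.2412, 0.1133]), 0.69)]
shaft_tip [(array([0.5951, 0.1404, 0.1115]), 0.77)]
[[248.8304  97.143 ]
 [253.8684 200.8403]]
[0.5843 0.1638 0.2543]
```

View pics/b_wrist.png

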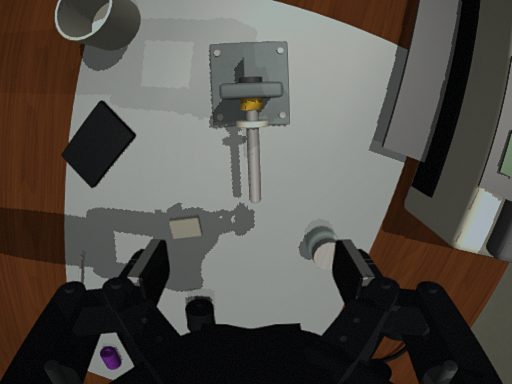

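The wrist view shows the bracket plate at (250,90), brass nut (251,104), white guide (252,124) and shaft tip at (254,201). The projected marks agree with these. I fit the shaft line from its edges.

```bash
python3 - <<'E'
from h import *
o=ctrl.get_obs(); print(o["dq"]); T=c2w("wrist"); im=get_image("wrist"); np.save("b2_T.npy",T); save("b2",im)
g=im.astype(int)
P=px(T,np.array([[0.5645,.2395,.11],[.596,.14,.11]])); print(P)
r0,r1=P[0,1],P[1,1]
for f in (.4,.55,.7,.85,.95,1.0,1.05):
    r=int(r0+f*(r1-r0)); c=int(P[0,0]+f*(P[1,0]-P[0,0])); print(r,c-14,g[r,c-14:c+16,0].tolist(), g[r,c-14:c+16,2].tolist()[10:20])
c=int(P[1,0]); print(int(r1)-12,g[int(r1)-12:int(r1)+12,c+1].tolist())
E
```

```text
[ 0.0428 -0.0222  0.0253  0.0137  0.0082 -0.0038]
[[249.0198  96.9476]
 [254.0379 200.7692]]
138 237 [94, 94, 93, 94, 94, 90, 76, 73, 74, 77, 67, 91, 108, 119, 134, 144, 145, 139, 133, 125, 112, 98, 110, 156, 157, 155, 155, 156, 156, 154] [64, 85, 101, 113, 127, 136, 137, 131, 125, 117]
154 237 [90, 92, 125, 157, 158, 154, 139, 135, 138, 138, 103, 86, 93, 125, 139, 153, 164, 157, 150, 141, 131, 109, 89, 155, 155, 152, 153, 153, 153, 152] [104, 81, 87, 117, 130, 145, 154, 148, 140, 134]
169 238 [90, 88, 123, 153, 153, 152, 151, 153, 155, 154, 83, 94, 115, 135, 147, 155, 161, 154, 145, 137, 122, 101, 102, 153, 152, 151, 152, 152, 151, 151] [82, 89, 108, 126, 138, 146, 153, 146, 137, 131]
185 239 [90, 112, 119, 150, 151, 150, 151, 151, 152, 151, 84, 106, 124, 141, 150, 159, 159, 150, 144, 132, 108, 85, 152, 151, 150, 149, 149, 149, 149, 149] [80, 99, 116, 133, 141, 149, 149, 142, 135, 124]
195 239 [84, 88, 134, 153, 150, 149, 149, 149, 151, 151, 102, 103, 120, 138, 146, 155, 163, 154, 145, 137, 115, 94, 120, 151, 149, 148, 148, 148, 148, 148] [101, 96, 112, 130, 137, 145, 153, 145, 137, 128]
200 240 [149, 151, 150, 150, 148, 148, 148, 149, 151, 134, 116, 118, 134, 146, 156, 164, 158, 148, 138, 117, 115, 140, 149, 148, 147, 148, 147, 147, 148, 146] [114, 110, 126, 136, 146, 153, 147, 137, 128, 110]
205 240 [86, 86, 86, 87, 109, 116, 148, 115, 147, 149, 147, 147, 147, 148, 146, 146, 147, 147, 147, 147, 147, 147, 147, 145, 147, 146, 146, 145, 146, 147] [148, 149, 148, 148, 148, 146, 148, 149, 147, 148]
188 [[159, 157, 150], [160, 158, 152], [162, 159, 152], [162, 158, 151], [162, 159, 152], [162, 158, 152], [163, 159, 153], [163, 158, 153], [164, 159, 153], [163, 159, 152], [163, 160, 154], [164, 160, 154], [164, 160, 153], [159, 156, 150], [140, 137, 133], [141, 145, 142], [149, 153, 150], [146, 151, 146], [146, 150, 148], [147, 151, 147], [146, 150, 147], [147, 152, 148], [149, 152, 149], [148, 152, 147]]
```

```bash
cat >> h.py <<'E'
def shaftline(T,im,root=(.5645,.2395),tip=(.596,.14),f0=.5,f1=.95,th=126):
    P=px(T,np.array([[*root,.11],[*tip,.11]])); g=cv2.GaussianBlur(im,(1,1),0)[:,:,1].astype(float); C=[];W=[]
    for r in range(int(P[0,1]+f0*np.ptp(P[:,1])),int(P[0,1]+f1*np.ptp(P[:,1]))):
        c=int(round(P[0,0]+(r-P[0,1])/np.ptp(P[:,1])*(P[1,0]-P[0,0]))); e=[]
        for s in (-1,1):
            k=[g[r,c+s*j] for j in range(4,12)]; m=int(np.argmin(k)); 
            j=next((j for j in range(m,7) if k[j]<th<=k[j+1]),None)
            if j is None: break
            e.append(c+s*(4+j+(th-k[j])/(k[j+1]-k[j])))
        if len(e)==2: C.append([sum(e)/2,r]);W.append(e[1]-e[0])
    C=np.array(C);W=np.array(W); ok=abs(W-np.median(W))<1.2; C=C[ok]
    Q=ray(T,C,.11)[:,:2]; vx,vy,x0,y0=cv2.fitLine(Q.astype(np.float32),cv2.DIST_HUBER,0,1e-4,1e-4).ravel()
    if vy<0: vx,vy=-vx,-vy
    res=(Q-[x0,y0])@[-vy,vx]; print("line n",len(Q),"width px",np.median(W),"dir",vx,vy,"pt",x0,y0,"rms mm",1e3*res.std()); return np.array([x0,y0]),np.array([vx,vy])
E
python3 - <<'E'
from h import *
for n in("b","b2"):
    T=np.load(n+"_T.npy"); im=cv2.imread("pics/b_wrist.png" if n=="b" else "pics/b2.png")[:,:,::-1]
    p,a=shaftline(T,im); 
    q=ray(T,[[254.3,201.8]],.1145)[0]; print("tip",q, "proj on line:",p+a*((q[:2]-p)@a))
for x in np.arange(0,0.9,.3): pass
plan([0.50,-0.18,0.25],down([0.30,-0.95]),15)
E
```

```text
line n 47 width px 12.531045751633997 dir -0.2973242 0.9547766 pt 0.58764195 0.17068098 rms mm 0.08809589320284947
tip [0.5962 0.1406 0.1145] proj on line: [0.5969 0.1408]
line n 47 width px 12.544670846394979 dir -0.29770207 0.9546588 pt 0.5863059 0.17472045 rms mm 0.10581320481195551
tip [0.5961 0.1405 0.1145] proj on line: [0.5969 0.1408]
total world [-0.0834 -0.3449 -0.0041] tool [ 0.0015 -0.1695  0.3118] turn deg [-2.6002 -0.2786 -0.3708] per row [-0.1733 -0.0186 -0.0247]
[0.0001, -0.0113, 0.0208] [0.0001, -0.0114, 0.0208] [0.0001, -0.0114, 0.0207] [0.0001, -0.0115, 0.0207] [0.0001, -0.0115, 0.0206] [0.0002, -0.0116, 0.0206] [0.0002, -0.0117, 0.0206] [0.0002, -0.0117, 0.0205] [0.0002, -0.0118, 0.0205] [0.0002, -0.0119, 0.0205] [0.0002, -0.0119, 0.0204] [0.0002, -0.012, 0.0204] [0.0002, -0.012, 0.0204] [0.0003, -0.0121, 0.0203] [0.0003, -0.0122, 0.0203]
```

>>> arm_command --plan '[[[0,-0.011,0.021,0,0,0,0.085],[0,-0.011,0.021,0,0,0,0.085],[0,-0.011,0.021,0,0,0,0.085],[0,-0.011,0.021,0,0,0,0.085],[0,-0.011,0.021,0,0,0,0.085],[0,-0.012,0.021,0,0,0,0.085],[0,-0.012,0.021,0,0,0,0.085],[0,-0.012,0.021,0,0,0,0.085],[0,-0.012,0.021,0,0,0,0.085],[0,-0.012,0.021,0,0,0,0.085],[0,-0.012,0.021,0,0,0,0.085],[0,-0.012,0.021,0,0,0,0.085],[0,-0.012,0.021,0,0,0,0.085],[0,-0.012,0.015,0,0,0,0.085],[0,-0.005,0.005,0,0,0,0.085],[0,0,0,0,0,0,0.085]]]'

```text
t: 3.8
tool_pos: [0.4905, -0.1538, 0.2503]
tool_rot: [0.995, 1.34, -0.973]
contact_force: [0.1, -0.2, -0.0]
opening: 0.0851
```

```bash
python3 - <<'E'
from h import *
T,im=look("c_wrist",["roller_c","collar_c","cap_c"],k=4); np.save("c_T.npy",T)
o=ctrl.get_obs();print(o["tool_pos"],o["dq"])
print(px(T,np.array([[.5005,-.302,.03],[.49,-.21,.033],[.57,-.096,.035]])))
E
```

```text
roller_c [(array([ 0.5817, -0.2059,  0.0201]), 0.96), (array([ 0.5011, -0.3004,  0.0298]), 0.75), (array([ 0.5746, -0.3573,  0.0194]), 0.7), (array([ 0.4364, -0.115 ,  0.02  ]), 0.59)]
collar_c [(array([ 0.4937, -0.2078,  0.033 ]), 0.75)]
cap_c [(array([ 0.572 , -0.0944,  0.0344]), 0.97)]
[ 0.4913 -0.1527  0.2503] [ 0.0024  0.0049 -0.0047 -0.0025 -0.0005 -0.0047]
[[224.2128 262.966 ]
 [235.0706 203.2543]
 [323.5451 138.1643]]
```

View pics/c_wrist.png

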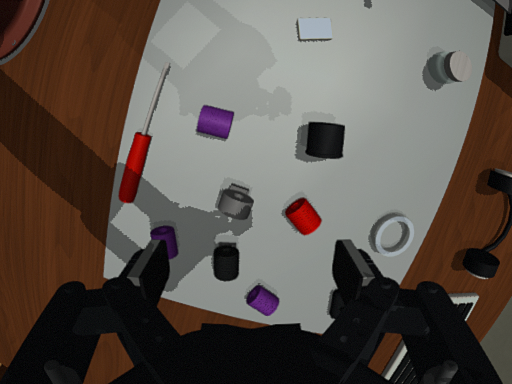

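The wrist view shows the black roller at (226,262), collar (235,202) and cap (325,140). The purple and red parts are decoys. I fit each cylinder's pose to its mask.

```bash
cat >> h.py <<'E'
from scipy.optimize import minimize
D={"roller_c":(.018,.040,.030),"collar_c":(.021,.024,.033),"cap_c":(.023,.040,.035)}
def hullpoly(T,n,x,y,yaw):
    r,L,z=D[n]; t=np.linspace(0,2*np.pi,40,endpoint=False); a=np.array([np.cos(yaw),np.sin(yaw),0]); b=np.array([-a[1],a[0],0]); 
    P=np.vstack([[x,y,z]+s*L/2*a+r*(np.outer(np.cos(t),b)+np.outer(np.sin(t),[0,0,1])) for s in(-1,1)])
    return cv2.convexHull(px(T,P).astype(np.float32))[:,0]
def fit(T,n,mask,x,y,S=6):
    ys,xs=np.where(mask); b=np.array([xs.min()-6,ys.min()-6]); w_,h_=xs.max()+7-b[0],ys.max()+7-b[1]
    M=cv2.resize(mask[b[1]:b[1]+h_,b[0]:b[0]+w_].astype(np.float32),None,fx=S,fy=S,interpolation=cv2.INTER_LINEAR)>.5
    def cost(v):
        I=np.zeros(M.shape,np.uint8); cv2.fillPoly(I,[np.round(((hullpoly(T,n,v[0]/100,v[1]/100,v[2])-b+.5)*S-.5)*16).astype(np.int32)],1,shift=4)
        return 1-(M&(I>0)).sum()/(M|(I>0)).sum()
    best=[]
    for yaw in np.arange(0,np.pi,np.pi/8):
        s=minimize(cost,[x*100,y*100,yaw],method="Nelder-Mead",options=dict(initial_simplex=[[x*100,y*100,yaw],[x*100+.4,y*100,yaw],[x*100,y*100+.4,yaw],[x*100,y*100,yaw+.25]],xatol=1e-3,fatol=1e-4)); best.append((s.fun,s.x[0]/100,s.x[1]/100,np.degrees(s.x[2])%180))
    return sorted(best)
E
python3 - <<'E'
from h import *
T=c2w("wrist"); im=get_image("wrist"); tiles=[]
for n,g in (("roller_c",(.5011,-.3004)),("collar_c",(.4937,-.2078)),("cap_c",(.572,-.0944))):
    c=px(T,np.array([[*g,.033]]))[0]
    ms=[m for m in cut_out("wrist",n) if m["mask"].any() and np.hypot(*(np.argwhere(m["mask"])[:,::-1].mean(0)-c))<15]
    u,v=c.astype(int); v=min(v,340); cr=cv2.resize(im[v-32:v+32,u-32:u+32],(384,384),interpolation=cv2.INTER_CUBIC)
    if ms:
        m=ms[0]["mask"]; f=fit(T,n,m,*g); print(n,m.sum()); [print("   ",np.round(k,4)) for k in f[:4]]
        h=(hullpoly(T,n,f[0][1],f[0][2],np.radians(f[0][3]))-[u-32,v-32]+.5)*6; cr=cr.copy(); cv2.polylines(cr,[h.astype(np.int32)],True,(0,255,0),1)
        cs=cv2.findContours(cv2.resize(m[v-32:v+32,u-32:u+32].astype(np.uint8),(384,384)),0,2)[0]; cv2.drawContours(cr,cs,-1,(255,0,0),1)
    tiles.append(cr)
out=np.hstack(tiles); out=cv2.convertScaleAbs(out,alpha=1.8,beta=20); save("d_tiles",cv2.resize(out,(798,266)))
E
```

```text
roller_c 845
    [  0.0448   0.5024  -0.3009 106.1283]
    [  0.0451   0.5023  -0.3007 106.196 ]
    [  0.0455   0.5024  -0.3008 105.5036]
    [  0.0459   0.5024  -0.3007 105.6449]
collar_c 837
    [ 0.033   0.4905 -0.2102 86.6202]
    [ 0.0333  0.4904 -0.2101 87.0929]
    [ 0.0335  0.4905 -0.2102 86.648 ]
    [ 0.0335  0.4904 -0.2102 86.6637]
cap_c 1194
    [  0.075    0.5731  -0.0962 103.2182]
    [  0.075    0.5729  -0.0963 102.5662]
    [  0.075    0.5729  -0.0963 102.5143]
    [  0.0751   0.573   -0.0963 102.1507]
```

View pics/d_tiles.png

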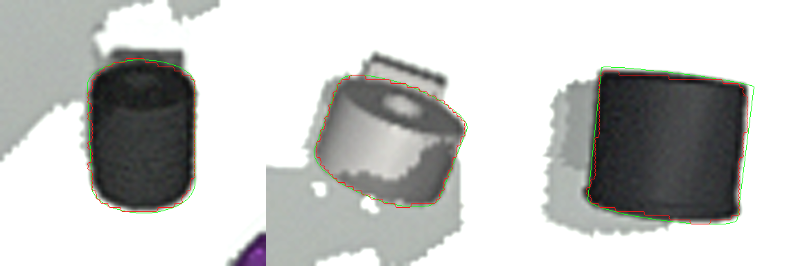

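The fits overlay well: roller (0.5024,-0.3009) at 106°, collar (0.4905,-0.2102) at 87°, cap (0.573,-0.0963) at about 103°. The shaft is at 107.3°. I take the roller first.

```bash
cat >> h.py <<'E'
def ang(d): d=np.radians(d); return down([np.cos(d),np.sin(d)])
E
python3 - <<'E'
from h import *
plan([.5024,-.3009,.07],ang(-74),10)
E
```

```text
total world [ 0.0111 -0.1477 -0.1803] tool [ 0.1785 -0.0351  0.1461] turn deg [ 1.3916 -0.5832 -0.5105] per row [ 0.1392 -0.0583 -0.051 ]
[0.0179, -0.0035, 0.0146] [0.0179, -0.0035, 0.0146] [0.0179, -0.0034, 0.0146] [0.0179, -0.0034, 0.0146] [0.0179, -0.0033, 0.0146] [0.0179, -0.0033, 0.0146] [0.018, -0.0032, 0.0145] [0.018, -0.0032, 0.0145] [0.018, -0.0031, 0.0145] [0.018, -0.0031, 0.0145]
```

>>> arm_command --plan '[[[0.018,-0.0035,0.0146,0.14,-0.06,-0.05,0.06],[0.018,-0.0035,0.0146,0.14,-0.06,-0.05,0.06],[0.018,-0.0034,0.0146,0.14,-0.06,-0.05,0.06],[0.018,-0.0034,0.0146,0.14,-0.06,-0.05,0.06],[0.018,-0.0034,0.0146,0.14,-0.06,-0.05,0.06],[0.018,-0.0033,0.0146,0.14,-0.06,-0.05,0.06],[0.018,-0.0032,0.0146,0.14,-0.06,-0.05,0.06],[0.018,-0.0032,0.0146,0.14,-0.06,-0.05,0.06],[0.018,-0.0032,0.0146,0.14,-0.06,-0.05,0.06],[0.018,-0.003,0.0146,0.14,-0.06,-0.05,0.06],[0,0,0,0,0,0,0.06]]]'

```text
t: 5.12
tool_pos: [0.5095, -0.3043, 0.0656]
tool_rot: [0.996, 1.323, -0.991]
contact_force: [-0.5, 0.9, -1.2]
opening: 0.0601
```

```bash
python3 - <<'E'
from h import *
T,im=look("e",[]); g=(.5024,-.3009)
ms=[m for m in cut_out("wrist","roller_c") if m["mask"].any()]
u=px(T,np.array([[*g,.03]]))[0]; print(u)
for m in ms[:3]:
    c=np.argwhere(m["mask"])[:,::-1].mean(0); print(c,m["mask"].sum(),m["conf"])
    if np.hypot(*(c-u))<25: print(fit(T,"roller_c",m["mask"],*g)[:2])
plan([.5024,-.3009,.010],ang(-74),5)
E
```

```text
[240.2247 210.1752]
[395.7809 110.5468] 3345 0.92
[240.3139 210.8379] 4177 0.9
[(np.float64(0.03960071142146471), np.float64(0.502510152487671), np.float64(-0.30058407106741797), np.float64(103.96998764090266)), (np.float64(0.039610197854119455), np.float64(0.5025481129006818), np.float64(-0.30055892382939586), np.float64(104.07104146779635))]
[298.4159 290.8907] 1409 0.87
total world [-0.0086  0.0027 -0.0589] tool [ 0.0587 -0.0081 -0.0055] turn deg [ 0.5189  0.4298 -0.6077] per row [ 0.1038  0.086  -0.1215]
[0.0117, -0.0016, -0.0011] [0.0118, -0.0016, -0.0011] [0.0118, -0.0016, -0.0011] [0.0118, -0.0015, -0.001] [0.0118, -0.0015, -0.001]
```

>>> arm_command --plan '[[[0.004,-0.004,-0.003,0.3,0.2,-0.3,0.06],[0.008,-0.004,-0.0025,0.2,0.2,-0.3,0.06],[0.012,0,0,0,0,0,0.06],[0.012,0,0,0,0,0,0.06],[0.01,0,0,0,0,0,0.06],[0.008,0,0,0,0,0,0.06],[0,0,0,0,0,0,0.06]]]'

```text
t: 5.8
tool_pos: [0.5041, -0.2986, 0.015]
tool_rot: [0.997, 1.322, -0.997]
contact_force: [0.2, -0.3, -0.1]
opening: 0.06
```

```bash
python3 - <<'E'
from h import *
o=ctrl.get_obs(); print(o["tool_pos"],o["contact_force"],o["dq"])
plan([.5025,-.3006,.010],ang(-74),1)
E
```

```text
[ 0.5041 -0.2986  0.015 ] [ 0.185  -0.3295 -0.1293] [ 0.0049 -0.0009  0.0006  0.0007  0.0021  0.    ]
total world [-0.0016 -0.002  -0.005 ] tool [ 0.005  -0.0021  0.0015] turn deg [ 0.1961  0.3379 -0.2608] per row [ 0.1961  0.3379 -0.2608]
[0.005, -0.0021, 0.0015]
```

>>> arm_command --plan '[[[0.005,-0.002,0.0015,0.2,0.3,-0.3,0.06],[0,0,0,0,0,0,0.03],[0,0,0,0,0,0,0.02],[0,0,0,0,0,0,0.02],[0,0,0,0,0,0,0.02],[0,0,0,0,0,0,0.02]]]' --squeeze 40

```text
t: 6.3
tool_pos: [0.5027, -0.3011, 0.0092]
tool_rot: [1.001, 1.329, -1.003]
contact_force: [0.1, -0.5, -0.8]
opening: 0.0353
```

Gripped (opening 0.0353). I lift and carry the roller to in front of the shaft tip.

```bash
python3 - <<'E'
from h import *
R1=ang(np.degrees(np.arctan2(-.9547,.2975)))
plan([.6073,.1074,.150],R1,17)
E
```

```text
total world [0.1046 0.4085 0.1408] tool [-0.1411  0.2127 -0.364 ] turn deg [-1.3405 -0.0047  0.0812] per row [-0.0789 -0.0003  0.0048]
[-0.0083, 0.0125, -0.0214] [-0.0083, 0.0125, -0.0214] [-0.0083, 0.0126, -0.0214] [-0.0083, 0.0126, -0.0214] [-0.0083, 0.0126, -0.0213] [-0.0083, 0.0127, -0.0213] [-0.0083, 0.0127, -0.0213] [-0.0083, 0.0127, -0.0213] [-0.0083, 0.0128, -0.0213] [-0.0083, 0.0128, -0.0213] [-0.0083, 0.0128, -0.0212] [-0.0083, 0.0128, -0.0212] [-0.0083, 0.0129, -0.0212] [-0.0083, 0.0129, -0.0212] [-0.0083, 0.0129, -0.0212] [-0.0083, 0.013, -0.0211] [-0.0083, 0.013, -0.0211]
```

>>> arm_command --plan '[[[-0.02,0,0,0,0,0,0.02],[-0.03,0,0,0,0,0,0.02],[-0.03,0,0,0,0,0,0.02],[-0.03,0,0,0,0,0,0.02],[-0.015,0,0,0,0,0,0.02],[0,0,0,0,0,0,0.02]]]'

```text
t: 6.8
tool_pos: [0.5009, -0.2996, 0.1369]
tool_rot: [1.002, 1.336, -1.004]
contact_force: [-0.0, -0.7, -0.6]
opening: 0.0353
```

>>> arm_command --plan '[[[0,0.0125,-0.0214,-0.1,0,0,0.02],[0,0.0125,-0.0214,-0.1,0,0,0.02],[0,0.0125,-0.0214,-0.1,0,0,0.02],[0,0.0125,-0.0214,-0.1,0,0,0.02],[0,0.0125,-0.0214,-0.1,0,0,0.02],[0,0.0127,-0.0214,-0.1,0,0,0.02],[0,0.0127,-0.0214,-0.1,0,0,0.02],[0,0.0127,-0.0214,-0.1,0,0,0.02],[0,0.0127,-0.0214,-0.1,0,0,0.02],[0,0.0127,-0.0214,-0.1,0,0,0.02],[0,0.0127,-0.0214,-0.1,0,0,0.02],[0,0.0127,-0.0214,-0.1,0,0,0.02],[0,0.0127,-0.0214,0,0,0,0.02],[0,0.0127,-0.0214,0,0,0,0.02],[0,0.0127,-0.02,0,0,0,0.02],[0,0.01,-0.01,0,0,0,0.02],[0,0.002,-0.003,0,0,0,0.02],[0,0,0,0,0,0,0.02]]]'

```text
t: 8.3
tool_pos: [0.5941, 0.0939, 0.1163]
tool_rot: [0.981, 1.358, -1.002]
contact_force: [0.1, 0.3, -0.3]
opening: 0.0356
```

```bash
python3 - <<'E'
from h import *
o=ctrl.get_obs(); print(o["tool_pos"],o["contact_force"],o["wrist_torque"],o["dq"])
R1=ang(np.degrees(np.arctan2(-.9547,.2975)))
plan([.6073,.1074,.0892],R1,1)
E
```

```text
[0.5941 0.0939 0.1163] [ 0.083   0.3153 -0.3116] [0.0021 0.0145 0.043 ] [ 0.0038  0.0172  0.0006 -0.0089 -0.0068 -0.0038]
total world [ 0.0132  0.0135 -0.0271] tool [ 0.0268  0.0172 -0.0088] turn deg [-0.3306 -0.6274  1.3521] per row [-0.3306 -0.6274  1.3521]
[0.0268, 0.0172, -0.0088]
```

>>> arm_command --plan '[[[0.009,0.006,-0.003,-0.1,-0.2,0.5,0.02],[0.009,0.006,-0.003,-0.1,-0.2,0.5,0.02],[0.009,0.005,-0.003,-0.1,-0.2,0.4,0.02],[0,0,0,0,0,0,0.02]]]'

```text
t: 8.63
tool_pos: [0.6078, 0.1052, 0.0851]
tool_rot: [0.987, 1.334, -0.986]
contact_force: [-1.0, 0.2, -1.1]
opening: 0.035
```

```bash
python3 - <<'E'
from h import *
R1=ang(np.degrees(np.arctan2(-.9547,.2975)))
plan([.6073,.1074,.0892],R1,1)
T,im=look("f",["shaft_tip"]); np.save("f_T.npy",T)
print(ctrl.get_obs()["dq"])
shaftline(T,im,tip=(.5969,.1408),root=(.566,.240),f0=.35,f1=.8)
o=px(T,np.array([[.5969,.1408,.11],[.566,.24,.11],[.6073,.1074,.11],[.6013,.1265,.11]])); print(o)
save("f_up",cv2.resize(im,(768,576),interpolation=cv2.INTER_CUBIC))
E
```

```text
total world [-0.0005  0.0022  0.0041] tool [-0.0041  0.0001 -0.0023] turn deg [-0.2094  0.0827 -0.0848] per row [-0.2094  0.0827 -0.0848]
[-0.0041, 0.0001, -0.0023] 
shaft_tip [(array([0.595 , 0.1452, 0.1108]), 0.86)]
[-0.0006 -0.0189 -0.018   0.0027  0.004  -0.0004]
  return _methods._mean(a, axis=axis, dtype=dtype,
  ret = ret.dtype.type(ret / rcount)
Traceback (most recent call last):
  File "h.py", line 43, in shaftline
    Q=ray(T,C,.11)[:,:2]; vx,vy,x0,y0=cv2.fitLine(Q.astype(np.float32),cv2.DIST_HUBER,0,1e-4,1e-4).ravel()
      ~~~^^^^^^^^^
  File "h.py", line 30, in ray
    c=c or calibration("wrist"); u=np.atleast_2d(u)-[c["cx"],c["cy"]]; r=np.hypot(*u.T); th=r/c["fx"]
                                   ~~~~~~~~~~~~~~~~^~~~~~~~~~~~~~~~~~
ValueError: operands could not be broadcast together with shapes (1,0) (2,)
```

```bash
python3 - <<'E'
from h import *
T=np.load("f_T.npy"); im=cv2.imread("pics/f.png")[:,:,::-1].copy()
P=px(T,np.array([[.5969,.1408,.11],[.566,.24,.11],[.6073,.1074,.11],[.6013,.1265,.11]])); print(P)
save("f_up",cv2.resize(im[0:288,64:448],(792,594),interpolation=cv2.INTER_CUBIC))
g=im[:,:,1]
for r in (60,75,90): print(r,g[r,225:275].tolist())
E
```

```text
[[249.6174 191.8727]
 [248.6259 -52.2613]
 [249.98   263.8916]
 [249.6623 224.6622]]
60 [69, 72, 72, 75, 77, 78, 78, 78, 71, 64, 82, 89, 97, 103, 110, 115, 119, 124, 127, 130, 136, 138, 141, 144, 146, 143, 141, 140, 137, 135, 133, 130, 129, 124, 119, 114, 107, 101, 87, 65, 79, 79, 79, 77, 76, 77, 75, 74, 71, 71]
75 [153, 162, 161, 161, 161, 160, 160, 164, 157, 69, 76, 91, 100, 105, 109, 117, 122, 126, 130, 134, 136, 140, 142, 146, 145, 144, 142, 141, 138, 135, 134, 133, 128, 125, 121, 114, 108, 101, 84, 101, 150, 159, 156, 158, 156, 156, 156, 156, 154, 154]
90 [88, 87, 86, 87, 88, 87, 87, 87, 76, 66, 82, 94, 85, 76, 101, 116, 122, 126, 131, 136, 136, 140, 143, 148, 147, 146, 142, 142, 141, 136, 134, 133, 129, 125, 120, 114, 107, 99, 84, 110, 150, 159, 156, 155, 156, 155, 155, 156, 155, 172]
```

View pics/f_up.png

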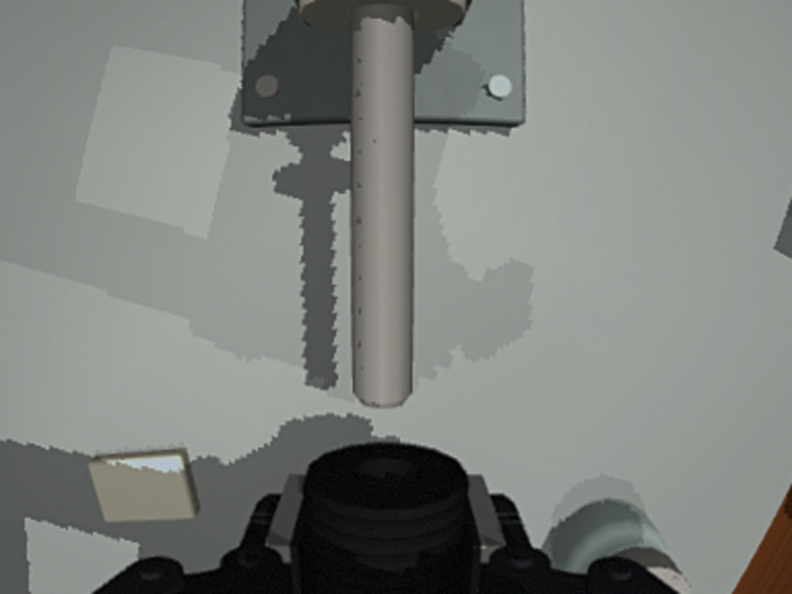

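Picture: shaft centre column about 249.2, roller hole centre about (250.2,226.9), so lateral alignment is good to about 0.4 mm. I check the height from the leading rim.

```bash
python3 - <<'E'
from h import *
T=np.load("f_T.npy"); a=np.array([-.2975,.9547,0]); c=np.array([.6078,.1052,0])+[-.0002,.0005,0]+a*.02
for z in (.104,.106,.108): print(z,"rim top, hole top, hole c, hole bottom",px(T,np.array([c+[0,0,z+h] for h in (.018,.007,0,-.007)])).round(1).tolist())
im=cv2.imread("pics/f.png"); g=im.max(2); print(g[205:245,250].tolist())
for r in (218,224,230): print(r,g[r,205:295].tolist())
E
```

```text
0.104 rim top, hole top, hole c, hole bottom [[249.3, 240.9], [249.3, 229.2], [249.3, 222.7], [249.3, 216.8]]
0.106 rim top, hole top, hole c, hole bottom [[249.3, 243.2], [249.3, 231.2], [249.3, 224.5], [249.3, 218.4]]
0.108 rim top, hole top, hole c, hole bottom [[249.2, 245.6], [249.3, 233.3], [249.3, 226.4], [249.3, 220.1]]
[160, 162, 161, 160, 162, 164, 161, 119, 96, 57, 20, 9, 7, 12, 11, 9, 9, 22, 25, 24, 21, 25, 24, 22, 24, 24, 9, 14, 13, 14, 11, 11, 10, 6, 13, 17, 3, 11, 11, 9]
218 [95, 95, 94, 96, 96, 94, 95, 95, 94, 95, 95, 95, 96, 96, 96, 97, 98, 98, 97, 70, 52, 45, 26, 23, 13, 6, 8, 8, 4, 6, 10, 7, 14, 6, 10, 8, 11, 7, 8, 10, 11, 8, 15, 13, 10, 12, 12, 7, 7, 10, 7, 13, 9, 10, 10, 9, 18, 5, 6, 10, 14, 7, 4, 1, 8, 8, 11, 17, 24, 31, 62, 98, 138, 161, 162, 163, 160, 157, 159, 157, 158, 156, 157, 157, 158, 159, 158, 158, 157, 158]
224 [94, 94, 95, 95, 93, 93, 95, 95, 94, 72, 34, 9, 5, 7, 7, 7, 14, 8, 5, 6, 8, 10, 9, 13, 13, 12, 10, 10, 5, 9, 11, 12, 12, 11, 17, 21, 19, 21, 19, 19, 23, 22, 22, 22, 25, 24, 23, 24, 23, 22, 26, 20, 19, 22, 21, 18, 21, 19, 10, 7, 10, 10, 13, 9, 8, 6, 13, 8, 4, 12, 11, 14, 7, 10, 8, 10, 13, 11, 8, 6, 14, 61, 124, 161, 161, 159, 156, 157, 157, 157]
230 [68, 68, 66, 67, 63, 66, 62, 42, 13, 6, 9, 9, 9, 12, 7, 10, 8, 11, 12, 12, 8, 10, 15, 12, 7, 13, 10, 10, 9, 12, 12, 6, 5, 13, 8, 6, 9, 8, 14, 20, 24, 21, 21, 26, 26, 24, 10, 13, 11, 12, 10, 12, 11, 12, 19, 15, 14, 10, 11, 13, 14, 8, 5, 12, 9, 8, 10, 10, 6, 9, 12, 10, 13, 9, 10, 8, 8, 13, 6, 8, 12, 8, 8, 6, 6, 48, 84, 96, 96, 94]
```

>>> arm_command --plan '[[[-0.0035,0,-0.002,-0.2,0.1,-0.1,0.02],[0,0,-0.005,0,0,0,0.02],[0,0,-0.005,0,0,0,0.02],[0,0,-0.005,0,0,0,0.02],[0,0,0,0,0,0,0.02]]]'

```text
t: 9.15
tool_pos: [0.6039, 0.1215, 0.0927]
tool_rot: [0.987, 1.334, -0.983]
contact_force: [0.5, 0.0, 0.3]
opening: 0.0355
```

```bash
cat >> h.py <<'E'
A=np.array([-.2975,.9547,0]); TIP=np.array([.5969,.1408,.110]); SX=np.array([A[1],-A[0],0]); R1=down(-A)
def st():  # tool in the shaft's frame: along (mm from tip, + = toward root), side, height over .110; forces likewise
    o=ctrl.get_obs(); T=T_tool(o); p=T[:3,3]-TIP; f=np.array(o["contact_force"])
    print("t %.2f"%o["t"],"s,x,z mm",1e3*np.array([p@A,p@SX,p[2]]).round(4),"F s,x,z",np.array([f@A,f@SX,f[2]]).round(2),"tau",np.round(o["wrist_torque"],2),
     "turn to R1 deg",np.degrees(R.from_matrix(T[:3,:3].T@R1).as_rotvec()).round(2),"open",round(o["opening"],4),"dq",np.abs(o["dq"]).max().round(3), "tool axes y.SX",round(float(T[:3,1]@SX),2))
E
python3 -c "
from h import *
st()"
```

```text
t 9.15 s,x,z mm [-20.6   1.  -17.3] F s,x,z [-0.12  0.52  0.26] tau [ 0.03  0.06 -0.02] turn to R1 deg [-0.11  0.04 -0.2 ] open 0.0355 dq 0.009 tool axes y.SX 1.0
```

>>> arm_command --plan '[[[0,0,0.005,0,0,0,0.02],[0.002,-0.0005,0,0,0,0,0.02],[0.002,-0.0005,0,0,0,0,0.02],[0,0,0,0,0,0,0.02],[0,0,0,0,0,0,0.02],[0,0,0,0,0,0,0.02]]]'

```text
t: 9.65
tool_pos: [0.6047, 0.1162, 0.0889]
tool_rot: [0.987, 1.333, -0.982]
contact_force: [-0.2, -0.9, 0.2]
opening: 0.0353
```

```bash
python3 -c "
from h import *
st()"
```

```text
t 9.65 s,x,z mm [-25.8   0.1 -21.1] F s,x,z [-0.83 -0.42  0.2 ] tau [-0.    0.03  0.06] turn to R1 deg [-0.07  0.08 -0.27] open 0.0353 dq 0.004 tool axes y.SX 1.0
```

>>> arm_command --plan '[[[0.0004,0,-0.002,0,0,0,0.02],[0,0,-0.003,0,0,0,0.02],[0,0,-0.003,0,0,0,0.02],[0,0,-0.003,0,0,0,0.02],[0,0,-0.001,0,0,0,0.02],[0,0,0,0,0,0,0.02]]]'

```text
t: 10.15
tool_pos: [0.6007, 0.1289, 0.0883]
tool_rot: [0.987, 1.333, -0.982]
contact_force: [-0.6, 0.1, -1.0]
opening: 0.0354
```

```bash
python3 -c "
from h import *
st()"
```

```text
t 10.15 s,x,z mm [-12.5   0.1 -21.7] F s,x,z [ 0.31 -0.55 -1.03] tau [ 0.03 -0.05 -0.01] turn to R1 deg [-0.08  0.06 -0.25] open 0.0354 dq 0.007 tool axes y.SX 1.0
```

>>> arm_command --plan '[[[0,0,-0.004,0,0,-0.1,0.02],[0,0,-0.004,0,0,-0.1,0.02],[0,0,-0.004,0,0,0,0.02],[0,0,-0.004,0,0,0,0.02],[0,0,-0.004,0,0,0,0.02],[0,0,-0.004,0,0,0,0.02],[0,0,-0.004,0,0,0,0.02],[0,0,-0.004,0,0,0,0.02],[0,0,-0.004,0,0,0,0.02],[0,0,-0.004,0,0,0,0.02],[0,0,-0.004,0,0,0,0.02],[0,0,-0.002,0,0,0,0.02],[0,0,0,0,0,0,0.02]]]'

```text
t: 11.23
tool_pos: [0.5853, 0.1784, 0.0884]
tool_rot: [0.984, 1.336, -0.984]
contact_force: [-0.4, -0.3, -1.1]
opening: 0.0353
```

```bash
python3 -c "
from h import *
st()"
```

```text
t 11.23 s,x,z mm [ 39.3   0.1 -21.6] F s,x,z [-0.2  -0.45 -1.06] tau [ 0.04  0.09 -0.01] turn to R1 deg [-0.02  0.05 -0.04] open 0.0353 dq 0.004 tool axes y.SX 1.0
```

>>> arm_command --plan '[[[0,0,-0.002,0,0,0,0.02],[0,0,-0.002,0,0,0,0.02],[0,0,-0.002,0,0,0,0.02],[0,0,-0.002,0,0,0,0.02],[0,0,-0.002,0,0,0,0.02],[0,0,-0.002,0,0,0,0.02],[0,0,-0.002,0,0,0,0.02],[0,0,-0.002,0,0,0,0.02]]]'

```text
t: 11.9
tool_pos: [0.5804, 0.1945, 0.0884]
tool_rot: [0.985, 1.335, -0.985]
contact_force: [-0.1, -0.0, 0.0]
opening: 0.0349
```

```bash
python3 -c "
from h import *
st()"
```

```text
t 11.90 s,x,z mm [ 56.1   0.2 -21.6] F s,x,z [-0.   -0.06  0.02] tau [-0.02  0.02 -0.03] turn to R1 deg [-0.08  0.07 -0.04] open 0.0349 dq 0.045 tool axes y.SX 1.0
```

>>> arm_command --plan '[[[0,0,-0.002,0,0,0,0.02],[0,0,-0.002,0,0,0,0.02],[0,0,-0.002,0,0,0,0.02],[0,0,-0.002,0,0,0,0.02]]]'

```text
t: 12.23
tool_pos: [0.5788, 0.1997, 0.0884]
tool_rot: [0.98, 1.33, -0.987]
contact_force: [1.0, -4.2, -0.3]
opening: 0.0355
```

```bash
python3 -c "
from h import *
st()"
```

```text
t 12.23 s,x,z mm [ 61.7   0.2 -21.6] F s,x,z [-4.26 -0.28 -0.35] tau [-0.6  -0.16  0.06] turn to R1 deg [-0.08  0.45 -0.03] open 0.0355 dq 0.043 tool axes y.SX 1.0
```

>>> arm_command --plan '[[[0,0,-0.002,0,0,0,0.02],[0,0,-0.002,0,0,0,0.02],[0,0,-0.002,0,0,0,0.02]]]'

```text
t: 12.48
tool_pos: [0.5773, 0.2044, 0.0884]
tool_rot: [0.979, 1.327, -0.989]
contact_force: [3.6, -12.0, -0.7]
opening: 0.035
```

```bash
python3 -c "
from h import *
st()"
```

```text
t 12.48 s,x,z mm [ 66.6   0.2 -21.6] F s,x,z [-12.56  -0.18  -0.69] tau [-1.66 -0.45  0.05] turn to R1 deg [-0.09  0.63 -0.02] open 0.035 dq 0.072 tool axes y.SX 1.0
```

>>> arm_command --plan '[[[0,0,-0.0015,0,0,0,0.02],[0,0,-0.0015,0,0,0,0.02]]]'

```text
t: 12.65
tool_pos: [0.5774, 0.2042, 0.0886]
tool_rot: [0.973, 1.321, -0.992]
contact_force: [1.7, -10.1, 0.0]
opening: 0.0352
```

```bash
python3 -c "
from h import *
st()"
```

```text
t 12.65 s,x,z mm [ 66.3   0.3 -21.4] F s,x,z [-10.15  -1.33   0.01] tau [-1.35 -0.24  0.08] turn to R1 deg [-0.06  1.08 -0.01] open 0.0352 dq 0.049 tool axes y.SX 1.0
```

The roller and guide are at the stop: at about 10 N it no longer advances, s=66.3. I relax, release and rise.

>>> arm_command --plan '[[[0,0,0,0,0,0,0.02],[0,0,0,0,0,0,0.02],[0,0,0,0,0,0,0.06],[0,0,0,0,0,0,0.065],[0,0,0,0,0,0,0.065],[-0.01,0,0,0,0,0,0.065],[-0.02,0,0,0,0,0,0.065],[-0.03,0,0,0,0,0,0.065],[-0.03,0,0,0,0,0,0.065],[-0.03,0,0,0,0,0,0.065],[-0.005,0,0,0,0,0,0.065],[0,0,0,0,0,0,0.065]]]'

```text
t: 13.65
tool_pos: [0.5741, 0.2118, 0.2217]
tool_rot: [0.977, 1.331, -0.987]
contact_force: [-0.5, -0.2, 0.3]
opening: 0.0646
```

```bash
python3 - <<'E'
from h import *
st(); T,im=look("g",["roller_c"]); np.save("g_T.npy",T)
c=TIP+A*.0669; print(px(T,np.array([c+[0,0,.018],TIP])))
plan([.4905,-.2102,.17],ang(-93.2),17)
E
```

```text
t 13.65 s,x,z mm [ 74.6  -0.6 111.7] F s,x,z [ 0.   -0.54  0.33] tau [-0.07  0.01  0.02] turn to R1 deg [0.06 0.49 0.05] open 0.0646 dq 0.046 tool axes y.SX 1.0
roller_c [(array([0.5784, 0.2041, 0.1067]), 0.94), (array([ 0.4079, -0.303 ,  0.0199]), 0.49)]
[[250.6079 198.6303]
 [250.5216 256.3251]]
total world [-0.0833 -0.4218 -0.05  ] tool [ 0.0538 -0.2052  0.3772] turn deg [20.5633  0.5147  0.0639] per row [1.2096 0.0303 0.0038]
[0.0032, -0.0121, 0.0222] [0.0032, -0.0116, 0.0224] [0.0031, -0.0111, 0.0227] [0.0031, -0.0106, 0.0229] [0.0031, -0.0102, 0.0231] [0.0031, -0.0097, 0.0233] [0.0031, -0.0092, 0.0235] [0.0031, -0.0087, 0.0237] [0.0031, -0.0082, 0.0239] [0.003, -0.0077, 0.0241] [0.003, -0.0072, 0.0242] [0.003, -0.0066, 0.0244] [0.003, -0.0061, 0.0245] [0.003, -0.0056, 0.0247] [0.003, -0.0051, 0.0248] [0.003, -0.0046, 0.0249] [0.003, -0.004, 0.025]
```

View pics/g.png

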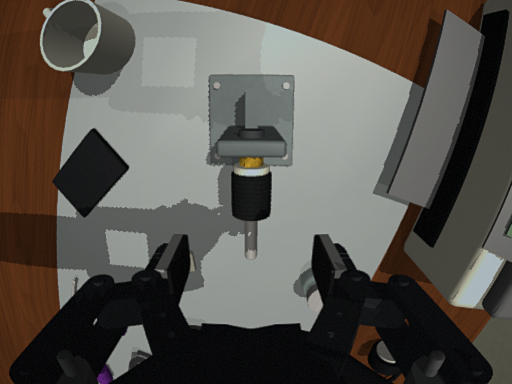

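The roller sits on the shaft at (251,193) with the white guide tight behind it and the brass nut behind that. Now the collar.

>>> arm_command --plan '[[[0.003,-0.012,0.022,1.2,0,0,0.065],[0.003,-0.012,0.022,1.2,0,0,0.065],[0.003,-0.011,0.023,1.2,0,0,0.065],[0.003,-0.011,0.023,1.2,0,0,0.065],[0.003,-0.01,0.023,1.2,0,0,0.065],[0.003,-0.01,0.023,1.2,0,0,0.065],[0.003,-0.009,0.023,1.2,0,0,0.065],[0.003,-0.009,0.024,1.2,0,0,0.065],[0.003,-0.008,0.024,1.2,0,0,0.065],[0.003,-0.008,0.024,1.2,0,0,0.065],[0.003,-0.007,0.024,1.2,0,0,0.065],[0.003,-0.007,0.024,1.2,0,0,0.065],[0.003,-0.006,0.024,1.2,0,0,0.065],[0.003,-0.006,0.024,1.2,0,0,0.065],[0.003,-0.005,0.022,1.2,0,0,0.065],[0.003,-0.004,0.012,1.2,0,0,0.065],[0.003,-0.002,0.004,1.2,0,0,0.065],[0,0,0,0,0,0,0.065]]]'

```text
t: 15.25
tool_pos: [0.4651, -0.1807, 0.1319]
tool_rot: [1.236, 1.224, -1.299]
contact_force: [-0.1, 0.1, -0.8]
opening: 0.065
```

```bash
python3 - <<'E'
from h import *
o=ctrl.get_obs(); print(o["dq"].max() if hasattr(o["dq"],"max") else o["dq"])
plan([.4905,-.2102,.06],ang(-93.2),8)
E
```

```text
0.014598046408339838
total world [ 0.0254 -0.0295 -0.0719] tool [0.07   0.0314 0.028 ] turn deg [-0.6622 -0.2906  3.317 ] per row [-0.0828 -0.0363  0.4146]
[0.0088, 0.0039, 0.0035] [0.0088, 0.0039, 0.0035] [0.0088, 0.0038, 0.0035] [0.0088, 0.0037, 0.0035] [0.0089, 0.0037, 0.0035] [0.0089, 0.0036, 0.0035] [0.0089, 0.0035, 0.0035] [0.009, 0.0034, 0.0035]
```

>>> arm_command --plan '[[[0.004,0.006,0.006,-0.1,-0.1,0.5,0.065],[0.006,0.006,0.006,-0.1,-0.1,0.5,0.065],[0.009,0.006,0.006,-0.1,-0.1,0.5,0.065],[0.01,0.006,0.006,-0.1,-0.1,0.5,0.065],[0.01,0.004,0.004,-0.1,0,0.5,0.065],[0.01,0.002,0,-0.1,0,0.5,0.065],[0.01,0,0,0,0,0.3,0.065],[0,0,0,0,0,0,0.065],[0,0,0,0,0,0,0.065]]]'

```text
t: 16.0
tool_pos: [0.4968, -0.2072, 0.063]
tool_rot: [1.244, 1.186, -1.239]
contact_force: [0.4, 1.1, 0.6]
opening: 0.0651
```

```bash
python3 - <<'E'
from h import *
T,im=look("i",[]); g=(.4905,-.2102); u=px(T,np.array([[*g,.033]]))[0]
for m in cut_out("wrist","collar_c")[:2]:
    c=np.argwhere(m["mask"])[:,::-1].mean(0); print(u,c,m["mask"].sum(),m["conf"])
    if np.hypot(*(c-u))<30: print(np.array(fit(T,"collar_c",m["mask"],*g)[:2]))
plan([.4905,-.2102,.0125],ang(-93.2),5)
E
```

```text
total world [-0.0062 -0.0029 -0.051 ] tool [ 0.051  -0.0063  0.0032] turn deg [ 0.6191 -0.0376 -0.2054] per row [ 0.1238 -0.0075 -0.0411]
[0.0102, -0.0013, 0.0006] [0.0102, -0.0013, 0.0006] [0.0102, -0.0012, 0.0006] [0.0102, -0.0012, 0.0006] [0.0102, -0.0012, 0.0006]
```

>>> arm_command --plan '[[[0.006,-0.003,0.0016,0.3,0,-0.1,0.065],[0.009,-0.003,0.0016,0.3,0,-0.1,0.065],[0.012,0,0,0,0,0,0.065],[0.012,0,0,0,0,0,0.065],[0.008,0,0,0,0,0,0.065],[0,0,0,0,0,0,0.065],[0,0,0,0,0,0,0.065]]]'

```text
t: 16.68
tool_pos: [0.4912, -0.2108, 0.0131]
tool_rot: [1.251, 1.18, -1.249]
contact_force: [-0.7, -0.5, 1.0]
opening: 0.0651
```

```bash
python3 - <<'E'
from h import *
T,im=look("i2",[]); g=(.4905,-.2102); u=px(T,np.array([[*g,.033]]))[0]
for m in cut_out("wrist","collar_c")[:2]:
    c=np.argwhere(m["mask"])[:,::-1].mean(0); print(u,c,m["mask"].sum(),m["conf"])
    if np.hypot(*(c-u))<30: print(np.array(fit(T,"collar_c",m["mask"],*g)[:2]))
plan([.4905,-.2102,.0125],ang(-93.2),1)
print(ctrl.get_obs()["contact_force"])
E
```

```text
[247.7642 261.8414] [247.6392 265.335 ] 6586 0.73
[[ 0.0331  0.4903 -0.211  88.7012]
 [ 0.0332  0.4903 -0.211  88.7907]]
total world [-0.0009  0.0007 -0.0011] tool [ 0.0011 -0.0009 -0.0006] turn deg [ 0.0059  0.0648 -0.1773] per row [ 0.0059  0.0648 -0.1773]
[0.0011, -0.0009, -0.0006] 
[ 0.3808  0.0551 -0.0823]
```

>>> arm_command --plan '[[[0.001,-0.001,0,-0.5,0,-0.2,0.065],[0,0,0,0,0,0,0.04],[0,0,0,0,0,0,0.03],[0,0,0,0,0,0,0.03],[0,0,0,0,0,0,0.03],[0,0,0,0,0,0,0.03]]]' --squeeze 40

```text
t: 17.28
tool_pos: [0.4922, -0.2118, 0.015]
tool_rot: [1.242, 1.182, -1.242]
contact_force: [0.4, -0.2, -0.8]
opening: 0.0409
```

>>> arm_command --plan '[[[-0.02,0,0,0,0,0,0.03],[-0.03,0,0,0,0,0,0.03],[-0.03,0,0,0,0,0,0.03],[-0.03,0,0,0,0,0,0.03],[-0.03,0,0,0,0,0,0.03],[-0.01,0,0,0,0,0,0.03],[0,0,0,0,0,0,0.03]]]'

```text
t: 17.87
tool_pos: [0.489, -0.2097, 0.1677]
tool_rot: [1.242, 1.19, -1.245]
contact_force: [-0.4, -0.4, -1.0]
opening: 0.0412
```

```bash
python3 - <<'E'
from h import *
st(); p=TIP-A*.030; print(p); plan([p[0],p[1],.17],R1,17)
E
```

```text
t 17.87 s,x,z mm [-302.5 -207.3   57.7] F s,x,z [-0.26 -0.45 -1.04] tau [-0.04  0.02  0.01] turn to R1 deg [-19.94  -0.07   0.21] open 0.0412 dq 0.014 tool axes y.SX 0.94
[0.6058 0.1122 0.11  ]
total world [0.1168 0.3218 0.0023] tool [-0.0025  0.1019 -0.3268] turn deg [-19.9357  -0.0689   0.2118] per row [-1.1727 -0.0041  0.0125]
[-0.0001, 0.006, -0.0192] [-0.0001, 0.0064, -0.0191] [-0.0001, 0.0068, -0.019] [-0.0001, 0.0072, -0.0188] [-0.0001, 0.0075, -0.0187] [-0.0001, 0.0079, -0.0185] [-0.0001, 0.0083, -0.0183] [-0.0001, 0.0087, -0.0182] [-0.0001, 0.0091, -0.018] [-0.0001, 0.0094, -0.0178] [-0.0001, 0.0098, -0.0176] [-0.0001, 0.0101, -0.0174] [-0.0001, 0.0105, -0.0172] [-0.0001, 0.0108, -0.017] [-0.0001, 0.0112, -0.0167] [-0.0001, 0.0115, -0.0165] [-0.0001, 0.0119, -0.0163]
```

>>> arm_command --plan '[[[-0.001,0.006,-0.019,-1.2,0,0,0.03],[-0.001,0.006,-0.019,-1.2,0,0,0.03],[-0.001,0.007,-0.019,-1.2,0,0,0.03],[-0.001,0.007,-0.019,-1.2,0,0,0.03],[-0.001,0.0075,-0.019,-1.2,0,0,0.03],[-0.001,0.008,-0.0185,-1.2,0,0,0.03],[-0.001,0.0083,-0.0183,-1.2,0,0,0.03],[-0.001,0.0087,-0.018,-1.2,0,0,0.03],[-0.001,0.009,-0.018,-1.2,0,0,0.03],[-0.001,0.0094,-0.018,-1.2,0,0,0.03],[-0.001,0.01,-0.0176,-1.2,0,0,0.03],[-0.001,0.01,-0.0174,-1.2,0,0,0.03],[-0.001,0.0105,-0.017,-1.2,0,0,0.03],[-0.001,0.011,-0.017,-1.2,0,0,0.03],[-0.001,0.011,-0.0165,-1.2,0,0,0.03],[-0.001,0.01,-0.01,-1.2,0,0,0.03],[0,0.004,-0.004,-0.7,0,0,0.03],[0,0,0,0,0,0,0.03]]]'

```text
t: 19.37
tool_pos: [0.587, 0.1079, 0.1405]
tool_rot: [0.958, 1.392, -1.003]
contact_force: [-0.1, 0.1, -0.3]
opening: 0.0413
```

```bash
python3 - <<'E'
from h import *
st(); p=TIP-A*.030; plan([p[0],p[1],.0917],R1,6)
E
```

```text
t 19.37 s,x,z mm [-28.5 -19.2  30.5] F s,x,z [ 0.11 -0.07 -0.26] tau [ 0.02 -0.05 -0.04] turn to R1 deg [ 0.78 -1.31  2.89] open 0.0413 dq 0.021 tool axes y.SX 1.0
total world [ 0.0188  0.0043 -0.0488] tool [0.0477 0.0216 0.0029] turn deg [ 0.776  -1.3123  2.8862] per row [ 0.1293 -0.2187  0.481 ]
[0.008, 0.0036, 0.0005] [0.008, 0.0035, 0.0004] [0.008, 0.0035, 0.0004] [0.008, 0.0034, 0.0004] [0.0081, 0.0033, 0.0003] [0.0081, 0.0033, 0.0003]
```

>>> arm_command --plan '[[[0.003,0.004,0.0008,0.1,-0.2,0.5,0.03],[0.008,0.004,0.0004,0.1,-0.2,0.5,0.03],[0.01,0.004,0.0004,0.1,-0.2,0.5,0.03],[0.01,0.004,0.0004,0.2,-0.2,0.5,0.03],[0.008,0.003,0.0004,0.2,-0.2,0.5,0.03],[0.003,0.001,0,0,-0.2,0.4,0.03],[0,0,0,0,0,0,0.03],[0,0,0,0,0,0,0.03]]]'

```text
t: 20.03
tool_pos: [0.6049, 0.1058, 0.0901]
tool_rot: [0.989, 1.334, -0.99]
contact_force: [-0.0, -1.2, -0.9]
opening: 0.041
```

```bash
python3 - <<'E'
from h import *
st(); T,im=look("j",[]); np.save("j_T.npy",T)
save("j_c",cv2.convertScaleAbs(cv2.resize(im[150:310,150:350],(800,640),interpolation=cv2.INTER_CUBIC)[:600],alpha=1.2))
o=np.array(ctrl.get_obs()["tool_pos"]); f=o+A*.0128
for z in (.016,.018,.020): print(z,px(T,np.array([f+[0,0,z+h] for h in(.007,0,-.007)])).round(1).tolist())
print("tip",px(T,TIP[None]))
E
```

```text
t 20.03 s,x,z mm [-35.8  -2.8 -19.9] F s,x,z [-1.09 -0.36 -0.91] tau [-0.    0.03  0.  ] turn to R1 deg [-0.43  0.07  0.02] open 0.041 dq 0.011 tool axes y.SX 1.0
0.016 [[249.3, 242.2], [249.3, 235.4], [249.3, 229.1]]
0.018 [[249.3, 244.2], [249.3, 237.3], [249.3, 230.9]]
0.02 [[249.2, 246.4], [249.3, 239.2], [249.3, 232.6]]
tip [[255.2609 191.4581]]
```

View pics/j_c.png

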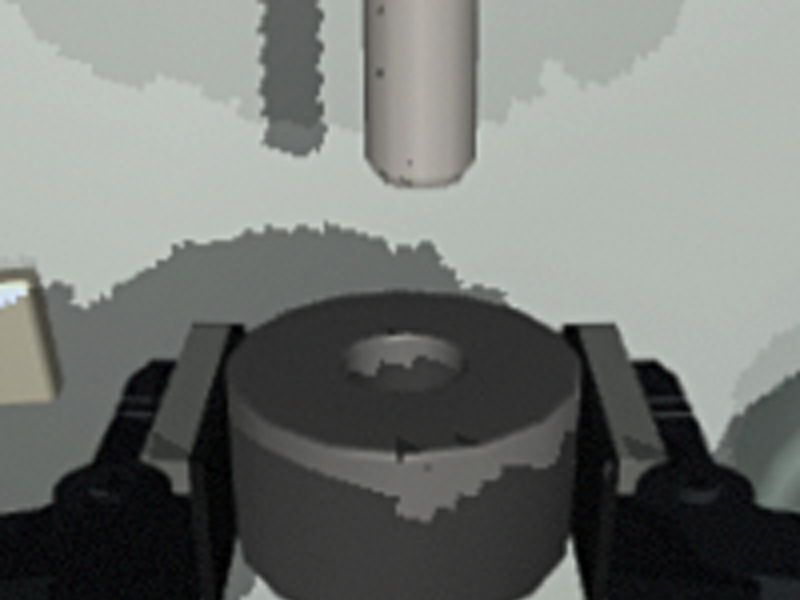

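The collar face is clear: hole at crop x 345–465, y 332–392; outer rim y 290–450, x 228–580. The shaft tip is at crop x 365–475, end y 186. I fit the hole position against the shaft in the same picture.

```bash
python3 - <<'E'
from h import *
from scipy.optimize import least_squares
T=np.load("j_T.npy"); p0=np.array([.6049,.1058,.0901]); t=np.linspace(0,2*np.pi,120)
def circ(c,r): 
    q=px(T,np.array([c+r*(np.cos(x)*SX+np.sin(x)*np.array([0,0,1])) for x in t])); return np.r_[q.min(0),q.max(0)]
k=lambda v:150+(np.array(v)-1.5)/4   # crop -> pixel
obs=np.r_[k([345,332,465,392]),k([228,290,580,450])]
def f(v): c=p0+A*v[0]+SX*v[1]+np.array([0,0,v[2]]); return np.r_[circ(c,.007),circ(c,.021)]-obs
s=least_squares(f,[.0128,0,.018],x_scale=1e-3,diff_step=1e-3); J=s.jac; cov=np.linalg.inv(J.T@J)*max(2*s.cost/5,.25)
print("face rel TCP s,x,z mm",s.x*1e3,"sd",np.sqrt(np.diag(cov))*1e3,"res",s.fun)
# shaft tip: shoulder circle r6 at 2 mm, end circle r4.5
e=circ(TIP,.0045); b=circ(TIP+A*.002,.006); print("pred end",e,"shoulder",b,"obs cols",k([365,475]),"end row",k(186))
print("cols of shaft r6 at +10mm",circ(TIP+A*.01,.006))
E
```

```text
face rel TCP s,x,z mm [10.3961  0.6285 15.9939] sd [0.5928 0.1502 1.0898] res [ 0.196   0.66   -0.4571 -1.019   0.04   -0.0837  0.2216  0.4432]
pred end [244.9049 188.3932 265.6179 194.7332] shoulder [241.373  183.1828 269.122  191.29  ] obs cols [240.875 268.375] end row 196.125
cols of shaft r6 at +10mm [241.0685 165.9147 269.2998 172.5079]
```

>>> arm_command --plan '[[[-0.001,0.001,-0.002,-0.4,0,0,0.03],[-0.001,0.001,-0.004,0,0,0,0.03],[0,0,-0.004,0,0,0,0.03],[0,0,-0.004,0,0,0,0.03],[0,0,-0.003,0,0,0,0.03],[0,0,0,0,0,0,0.03],[0,0,0,0,0,0,0.03]]]'

```text
t: 20.67
tool_pos: [0.6031, 0.1247, 0.0957]
tool_rot: [0.985, 1.333, -0.981]
contact_force: [-0.3, 0.2, -0.4]
opening: 0.041
```

```bash
python3 -c "
from h import *
st()"
```

```text
t 20.67 s,x,z mm [-17.2   1.1 -14.3] F s,x,z [ 0.26 -0.23 -0.36] tau [-0.01  0.02 -0.02] turn to R1 deg [ 0.02  0.13 -0.27] open 0.041 dq 0.01 tool axes y.SX 1.0
```

>>> arm_command --plan '[[[0.0017,-0.001,0,0,0,0,0.03],[0.0017,-0.001,0,0,0,0,0.03],[0,0,0,0,0,0,0.03],[0,0,0,0,0,0,0.03]]]'

```text
t: 21.0
tool_pos: [0.6009, 0.1241, 0.0919]
tool_rot: [0.985, 1.333, -0.981]
contact_force: [-0.3, 0.4, -0.4]
opening: 0.0412
```

```bash
python3 -c "
from h import *
st()"
```

```text
t 21.00 s,x,z mm [-17.2  -1.1 -18.1] F s,x,z [ 0.46 -0.16 -0.35] tau [-0.01  0.02  0.01] turn to R1 deg [ 0.04  0.14 -0.27] open 0.0412 dq 0.008 tool axes y.SX 1.0
```

>>> arm_command --plan '[[[0,0.0004,-0.002,0,0,-0.2,0.03],[0,0,-0.003,0,0,0,0.03],[0,0,-0.003,0,0,0,0.03],[0,0,-0.003,0,0,0,0.03],[0,0,-0.002,0,0,0,0.03],[0,0,0,0,0,0,0.03],[0,0,0,0,0,0,0.03]]]'

```text
t: 21.58
tool_pos: [0.5969, 0.1379, 0.0916]
tool_rot: [0.982, 1.335, -0.984]
contact_force: [-0.5, 0.6, -1.1]
opening: 0.042
```

```bash
python3 -c "
from h import *
st()"
```

```text
t 21.58 s,x,z mm [ -2.8  -0.8 -18.4] F s,x,z [ 0.74 -0.25 -1.15] tau [-0.04  0.02  0.04] turn to R1 deg [ 0.02  0.12 -0.02] open 0.042 dq 0.006 tool axes y.SX 1.0
```

>>> arm_command --plan '[[[0,0,-0.004,0,0,0,0.03],[0,0,-0.004,0,0,0,0.03],[0,0,-0.004,0,0,0,0.03],[0,0,-0.004,0,0,0,0.03],[0,0,-0.004,0,0,0,0.03],[0,0,-0.004,0,0,0,0.03],[0,0,-0.003,0,0,0,0.03],[0,0,0,0,0,0,0.03]]]'

```text
t: 22.25
tool_pos: [0.588, 0.1667, 0.0916]
tool_rot: [0.983, 1.335, -0.984]
contact_force: [-0.3, -0.1, -0.5]
opening: 0.0412
```

```bash
python3 -c "
from h import *
st()"
```

```text
t 22.25 s,x,z mm [ 27.4  -0.8 -18.4] F s,x,z [-0.   -0.36 -0.48] tau [ 0.02  0.01 -0.01] turn to R1 deg [ 0.04  0.11 -0.03] open 0.0412 dq 0.006 tool axes y.SX 1.0
```

>>> arm_command --plan '[[[0,0,-0.002,0,0,0,0.03],[0,0,-0.002,0,0,0,0.03],[0,0,-0.0015,0,0,0,0.03],[0,0,-0.0015,0,0,0,0.03],[0,0,-0.0015,0,0,0,0.03]]]'

```text
t: 22.67
tool_pos: [0.5861, 0.1727, 0.0918]
tool_rot: [0.978, 1.33, -0.986]
contact_force: [0.7, -7.1, -0.0]
opening: 0.0413
```

```bash
python3 -c "
from h import *
st()"
```

```text
t 22.67 s,x,z mm [ 33.7  -0.8 -18.2] F s,x,z [-7.02 -1.46 -0.05] tau [-1.01 -0.19 -0.05] turn to R1 deg [ 0.05  0.5  -0.02] open 0.0413 dq 0.043 tool axes y.SX 1.0
```

>>> arm_command --plan '[[[0,0,-0.0017,0,0,0,0.03],[0,0,-0.0017,0,0,0,0.03]]]'

```text
t: 22.83
tool_pos: [0.5861, 0.1725, 0.092]
tool_rot: [0.974, 1.324, -0.99]
contact_force: [1.1, -5.7, -0.8]
opening: 0.0414
```

```bash
python3 -c "
from h import *
st()"
```

```text
t 22.83 s,x,z mm [ 33.5  -0.9 -18. ] F s,x,z [-5.81 -0.63 -0.78] tau [-0.83 -0.16 -0.05] turn to R1 deg [0.01 0.92 0.  ] open 0.0414 dq 0.044 tool axes y.SX 1.0
```

>>> arm_command --plan '[[[0,0,0,0,0,0,0.03],[0,0,0,0,0,0,0.03],[0,0,0,0,0,0,0.06],[0,0,0,0,0,0,0.07],[0,0,0,0,0,0,0.07],[0,0,0,0,0,0,0.07],[-0.01,0,0,0,-0.2,0,0.07],[-0.02,0,0,0,-0.3,0,0.07],[-0.03,0,0,0,-0.3,0,0.07],[-0.03,0,0,0,0,0,0.07],[-0.03,0,0,0,0,0,0.07],[-0.005,0,0,0,0,0,0.07],[0,0,0,0,0,0,0.07]]]'

```text
t: 23.92
tool_pos: [0.5837, 0.1765, 0.2244]
tool_rot: [0.965, 1.314, -0.997]
contact_force: [0.0, 0.4, -1.7]
opening: 0.0696
```

```bash
python3 - <<'E'
from h import *
st(); T,im=look("k",["roller_c","collar_c"]); np.save("k_T.npy",T); save("k_c",cv2.resize(im[140:290,170:330],(640,600),interpolation=cv2.INTER_CUBIC))
plan([.573,-.0963,.15],ang(-77),14)
E
```

```text
t 23.92 s,x,z mm [ 38.   -2.  114.4] F s,x,z [ 0.42  0.13 -1.69] tau [ 0.01  0.05 -0.06] turn to R1 deg [-0.01  1.68  0.14] open 0.0696 dq 0.049 tool axes y.SX 1.0
roller_c [(array([0.5772, 0.2056, 0.1063]), 0.59), (array([ 0.4063, -0.3036,  0.0221]), 0.39)]
collar_c [(array([0.5881, 0.1746, 0.1069]), 0.56)]
total world [-0.0096 -0.2724 -0.0711] tool [ 0.0791 -0.0896  0.2551] turn deg [4.2881 1.6594 0.3471] per row [0.3063 0.1185 0.0248]
[0.0056, -0.0064, 0.0182] [0.0056, -0.0063, 0.0183] [0.0056, -0.0062, 0.0183] [0.0055, -0.0061, 0.0184] [0.0055, -0.006, 0.0184] [0.0054, -0.0059, 0.0184] [0.0054, -0.0058, 0.0185] [0.0054, -0.0057, 0.0185] [0.0053, -0.0056, 0.0186] [0.0053, -0.0055, 0.0186] [0.0052, -0.0054, 0.0186] [0.0052, -0.0053, 0.0187] [0.0052, -0.0052, 0.0187] [0.0051, -0.0051, 0.0188]
```

View pics/k_c.png

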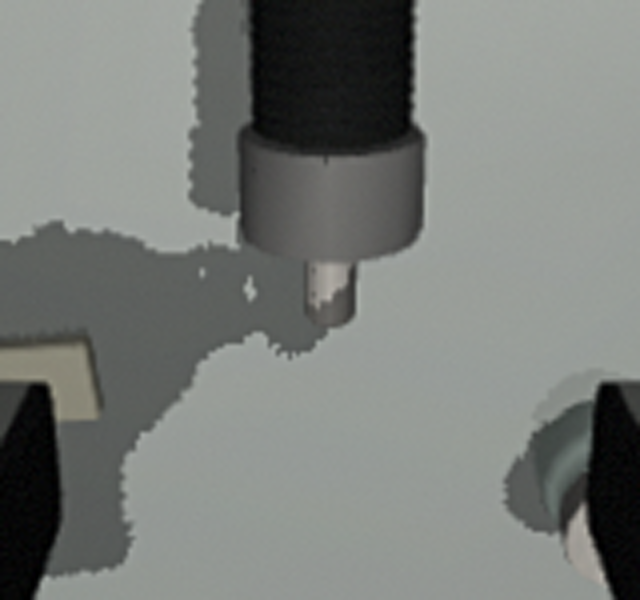

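The collar sits tight against the roller at crop (330,190), with the shaft end free at (330,300). Now the cap.

>>> arm_command --plan '[[[0.004,-0.006,0.018,0.3,0.1,0,0.07],[0.004,-0.006,0.018,0.3,0.1,0,0.07],[0.004,-0.006,0.018,0.3,0.1,0,0.07],[0.004,-0.006,0.018,0.3,0.1,0,0.07],[0.004,-0.006,0.018,0.3,0.1,0,0.07],[0.004,-0.006,0.018,0.3,0.1,0,0.07],[0.004,-0.006,0.018,0.3,0.1,0,0.07],[0.004,-0.006,0.018,0.3,0.1,0,0.07],[0.005,-0.006,0.018,0.3,0.1,0,0.07],[0.005,-0.005,0.018,0.3,0.1,0,0.07],[0.005,-0.005,0.018,0.3,0.1,0,0.07],[0.005,-0.005,0.015,0.3,0.1,0,0.07],[0.005,-0.004,0.01,0.3,0.1,0,0.07],[0,0,0.003,0.3,0,0,0.07],[0,0,0,0,0,0,0.07],[0,0,0,0,0,0,0.07]]]'

```text
t: 25.4
tool_pos: [0.5514, -0.0704, 0.1299]
tool_rot: [1.016, 1.358, -1.081]
contact_force: [0.3, 0.9, -0.1]
opening: 0.0702
```

```bash
python3 - <<'E'
from h import *
T,im=look("l",["cap_c"]); g=(.573,-.0963); u=px(T,np.array([[*g,.035]]))[0]
for m in cut_out("wrist","cap_c")[:2]:
    c=np.argwhere(m["mask"])[:,::-1].mean(0); print(u,c,m["mask"].sum(),m["conf"])
    if np.hypot(*(c-u))<30: print(np.array(fit(T,"cap_c",m["mask"],*g)[:2]))
plan([.573,-.0963,.075],ang(-77),6)
E
```

```text
cap_c [(array([ 0.5719, -0.0917,  0.0336]), 0.92)]
[273.9157 225.3722] [272.9275 226.6085] 3119 0.76
[[  0.0244   0.5723  -0.0967 105.4314]
 [  0.0245   0.5722  -0.0967 105.4363]]
total world [ 0.0209 -0.0262 -0.056 ] tool [0.0547 0.0177 0.031 ] turn deg [ 0.0131 -0.7625  3.372 ] per row [ 0.0022 -0.1271  0.562 ]
[0.0091, 0.0029, 0.0052] [0.0092, 0.0029, 0.0051] [0.0092, 0.0028, 0.0051] [0.0092, 0.0027, 0.0051] [0.0093, 0.0026, 0.0051] [0.0093, 0.0025, 0.0051]
```

>>> arm_command --plan '[[[0.003,0.0035,0.006,-0.4,-0.1,0.6,0.07],[0.007,0.0035,0.006,-0.4,-0.1,0.6,0.07],[0.01,0.0035,0.006,-0.4,-0.1,0.6,0.07],[0.011,0.0035,0.006,-0.4,-0.1,0.6,0.07],[0.011,0.003,0.005,-0.4,-0.1,0.5,0.07],[0.008,0.001,0.002,-0.3,-0.1,0.4,0.07],[0,0,0,0,0,0,0.07],[0,0,0,0,0,0,0.07]]]'

```text
t: 26.22
tool_pos: [0.5814, -0.0963, 0.0793]
tool_rot: [1.009, 1.319, -0.995]
contact_force: [-0.3, 0.5, -0.1]
opening: 0.0701
```

```bash
python3 - <<'E'
from h import *
plan([.5723,-.0967,.0150],ang(-74.6),6)
E
```

```text
total world [-0.0091 -0.0004 -0.0643] tool [ 0.0642 -0.0096 -0.0021] turn deg [ 0.425   0.0494 -0.6599] per row [ 0.0708  0.0082 -0.11  ]
[0.0107, -0.0016, -0.0004] [0.0107, -0.0016, -0.0004] [0.0107, -0.0016, -0.0003] [0.0107, -0.0015, -0.0003] [0.0107, -0.0015, -0.0003] [0.0107, -0.0015, -0.0003]
```

>>> arm_command --plan '[[[0,-0.0045,-0.001,0.2,0,-0.3,0.07],[0,-0.0045,-0.001,0.2,0,-0.3,0.07],[0.008,0,0,0,0,0,0.07],[0.012,0,0,0,0,0,0.07],[0.012,0,0,0,0,0,0.07],[0.01,0,0,0,0,0,0.07],[0.009,0,0,0,0,0,0.07],[0.006,0,0,0,0,0,0.07],[0,0,0,0,0,0,0.07],[0,0,0,0,0,0,0.07]]]'

```text
t: 27.05
tool_pos: [0.5711, -0.096, 0.0166]
tool_rot: [1.008, 1.324, -1.008]
contact_force: [0.1, -0.0, 0.5]
opening: 0.07
```

```bash
python3 - <<'E'
from h import *
plan([.5723,-.0967,.0150],ang(-74.6),1); print(ctrl.get_obs()["contact_force"])
E
```

```text
total world [ 0.0012 -0.0007 -0.0016] tool [0.0016 0.001  0.001 ] turn deg [ 0.0492  0.0532 -0.0146] per row [ 0.0492  0.0532 -0.0146]
[0.0016, 0.001, 0.001] 
[ 0.1328 -0.0101  0.5243]
```

>>> arm_command --plan '[[[0.0015,0.001,0.001,0,0,0,0.07],[0,0,0,0,0,0,0.05],[0,0,0,0,0,0,0.035],[0,0,0,0,0,0,0.035],[0,0,0,0,0,0,0.035],[0,0,0,0,0,0,0.035]]]' --squeeze 40

```text
t: 27.55
tool_pos: [0.574, -0.0973, 0.0166]
tool_rot: [1.008, 1.321, -1.007]
contact_force: [-0.6, 0.6, -1.9]
opening: 0.0456
```

>>> arm_command --plan '[[[-0.02,0,0,0,0,0,0.035],[-0.03,0,0,0,0,0,0.035],[-0.03,0,0,0,0,0,0.035],[-0.03,0,0,0,0,0,0.035],[-0.015,0,0,0,0,0,0.035],[0,0,0,0,0,0,0.035]]]'

```text
t: 28.05
tool_pos: [0.5709, -0.0963, 0.1439]
tool_rot: [1.007, 1.328, -1.01]
contact_force: [2.0, 0.1, -0.6]
opening: 0.0453
```

```bash
python3 - <<'E'
from h import *
st(); p=TIP-A*.050; plan([p[0],p[1],.13],R1,10)
E
```

```text
t 28.05 s,x,z mm [-218.6  -95.4   33.9] F s,x,z [-0.5   1.9  -0.58] tau [-0.02 -0.02  0.  ] turn to R1 deg [-1.86 -0.07  0.17] open 0.0453 dq 0.017 tool axes y.SX 1.0
total world [ 0.0409  0.1893 -0.0139] tool [ 0.0138  0.0899 -0.1716] turn deg [-1.8624 -0.0704  0.1721] per row [-0.1862 -0.007   0.0172]
[0.0014, 0.009, -0.0172] [0.0014, 0.009, -0.0171] [0.0014, 0.0091, -0.0171] [0.0014, 0.0092, -0.0171] [0.0014, 0.0092, -0.017] [0.0014, 0.0093, -0.017] [0.0014, 0.0093, -0.017] [0.0014, 0.0094, -0.0169] [0.0014, 0.0094, -0.0169] [0.0014, 0.0095, -0.0169]
```

>>> arm_command --plan '[[[0,0.009,-0.017,-0.2,0,0,0.035],[0,0.009,-0.017,-0.2,0,0,0.035],[0,0.009,-0.017,-0.2,0,0,0.035],[0,0.009,-0.017,-0.2,0,0,0.035],[0,0.009,-0.017,-0.2,0,0,0.035],[0,0.009,-0.017,-0.2,0,0,0.035],[0,0.009,-0.017,-0.2,0,0,0.035],[0,0.009,-0.017,-0.2,0,0,0.035],[0,0.009,-0.014,-0.2,0,0,0.035],[0,0.007,-0.008,0,0,0,0.035],[0,0.003,-0.002,0,0,0,0.035],[0,0,0,0,0,0,0.035],[0,0,0,0,0,0,0.035]]]'

```text
t: 29.13
tool_pos: [0.6096, 0.0895, 0.1297]
tool_rot: [0.979, 1.349, -0.997]
contact_force: [-0.6, -0.0, -0.1]
opening: 0.0451
```

```bash
python3 - <<'E'
from h import *
st(); p=TIP-A*.048-SX*.0007; plan([p[0],p[1],.0913],R1,6)
E
```

```text
t 29.13 s,x,z mm [-52.7  -3.2  19.7] F s,x,z [ 0.14 -0.55 -0.08] tau [ 0.05 -0.05 -0.02] turn to R1 deg [-0.16 -0.21  0.94] open 0.0451 dq 0.013 tool axes y.SX 1.0
total world [ 0.0009  0.0053 -0.0384] tool [ 0.0383  0.0031 -0.0046] turn deg [-0.157  -0.2121  0.9352] per row [-0.0262 -0.0353  0.1559]
[0.0064, 0.0005, -0.0008] [0.0064, 0.0005, -0.0008] [0.0064, 0.0005, -0.0008] [0.0064, 0.0005, -0.0008] [0.0064, 0.0004, -0.0008] [0.0064, 0.0004, -0.0008]
```

>>> arm_command --plan '[[[0.004,0.0005,-0.001,0,0,0.2,0.035],[0.007,0.0005,-0.001,0,0,0.2,0.035],[0.009,0.0005,-0.001,0,0,0.2,0.035],[0.009,0.0005,-0.001,-0.1,-0.1,0.2,0.035],[0.005,0.0005,0,-0.1,-0.1,0.1,0.035],[0,0,0,0,0,0,0.035],[0,0,0,0,0,0,0.035]]]'

```text
t: 29.72
tool_pos: [0.6091, 0.0908, 0.0901]
tool_rot: [0.985, 1.337, -0.988]
contact_force: [0.2, -1.3, -0.6]
opening: 0.0452
```

```bash
python3 - <<'E'
from h import *
st(); T,im=look("m",[]); np.save("m_T.npy",T)
save("m_c",cv2.convertScaleAbs(cv2.resize(im[150:300,150:350],(800,600),interpolation=cv2.INTER_CUBIC),alpha=1.6,beta=15))
E
```

```text
t 29.72 s,x,z mm [-51.4  -3.3 -19.9] F s,x,z [-1.25 -0.22 -0.65] tau [ 0.02 -0.01  0.03] turn to R1 deg [-0.2   0.02  0.12] open 0.0452 dq 0.013 tool axes y.SX 1.0
```

View pics/m_c.png

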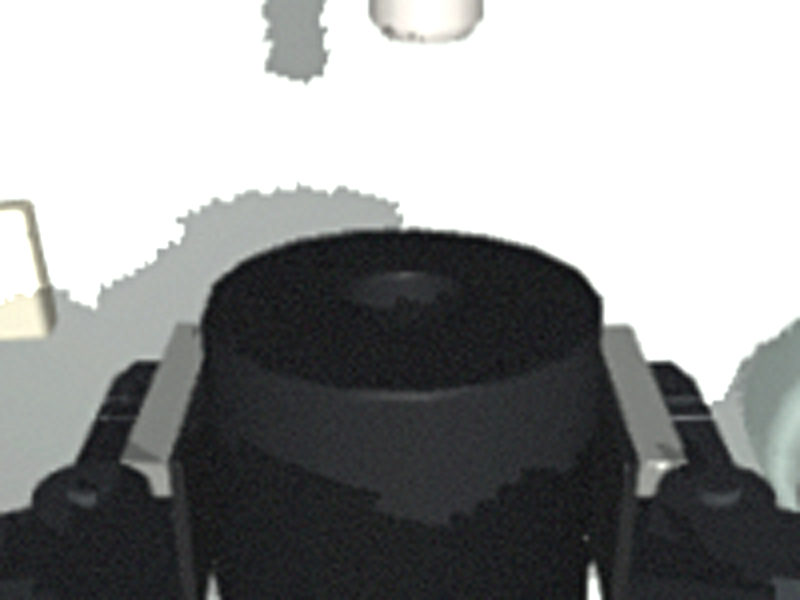

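The cap's open end faces the shaft: hole at crop (403,288), shaft centre column 426. I need about +2.4 mm sideways and +1.3 mm up.

>>> arm_command --plan '[[[-0.0006,0.0011,0,-0.2,0,0.1,0.035],[-0.0006,0.0011,0,0,0,0,0.035],[0,0,0,0,0,0,0.035],[0,0,0,0,0,0,0.035],[0,0,-0.004,0,0,0,0.035],[0,0,-0.005,0,0,0,0.035],[0,0,-0.005,0,0,0,0.035],[0,0,-0.004,0,0,0,0.035],[0,0,0,0,0,0,0.035],[0,0,0,0,0,0,0.035]]]'

```text
t: 30.6
tool_pos: [0.607, 0.1111, 0.094]
tool_rot: [0.985, 1.334, -0.981]
contact_force: [0.1, 1.2, -0.6]
opening: 0.0453
```

```bash
python3 -c "
from h import *
st()"
```

```text
t 30.60 s,x,z mm [-31.3   0.8 -16. ] F s,x,z [ 1.06  0.47 -0.62] tau [ 0.   -0.02  0.04] turn to R1 deg [ 0.05  0.06 -0.22] open 0.0453 dq 0.012 tool axes y.SX 1.0
```

>>> arm_command --plan '[[[0.0012,-0.0008,0,0,0,-0.1,0.035],[0.0012,-0.0008,0,0,0,-0.1,0.035],[0,0,0,0,0,0,0.035],[0,0,0,0,0,0,0.035]]]'

```text
t: 30.93
tool_pos: [0.6051, 0.1107, 0.0912]
tool_rot: [0.982, 1.337, -0.983]
contact_force: [-0.2, -0.9, -0.6]
opening: 0.0452
```

```bash
python3 -c "
from h import *
st()"
```

```text
t 30.93 s,x,z mm [-31.2  -1.1 -18.8] F s,x,z [-0.77 -0.46 -0.56] tau [ 0.01 -0.03 -0.  ] turn to R1 deg [0.08 0.08 0.01] open 0.0452 dq 0.005 tool axes y.SX 1.0
```

>>> arm_command --plan '[[[0,0.0003,-0.003,0,0,0,0.035],[0,0,-0.004,0,0,0,0.035],[0,0,-0.003,0,0,0,0.035],[0,0,-0.003,0,0,0,0.035],[0,0,-0.003,0,0,0,0.035],[0,0,0,0,0,0,0.035],[0,0,0,0,0,0,0.035]]]'

```text
t: 31.52
tool_pos: [0.6001, 0.1276, 0.0911]
tool_rot: [0.982, 1.337, -0.984]
contact_force: [-0.4, -0.7, -0.6]
opening: 0.0454
```

```bash
python3 -c "
from h import *
st()"
```

```text
t 31.52 s,x,z mm [-13.5  -0.9 -18.9] F s,x,z [-0.52 -0.62 -0.64] tau [ 0.   -0.03 -0.02] turn to R1 deg [0.06 0.06 0.03] open 0.0454 dq 0.008 tool axes y.SX 1.0
```

>>> arm_command --plan '[[[0,0,-0.003,0,0,0,0.035],[0,0,-0.003,0,0,0,0.035],[0,0,-0.002,0,0,0,0.035],[0,0,-0.002,0,0,0,0.035],[0,0,-0.0015,0,0,0,0.035],[0,0,-0.0015,0,0,0,0.035]]]'

```text
t: 32.02
tool_pos: [0.596, 0.1411, 0.0912]
tool_rot: [0.982, 1.336, -0.984]
contact_force: [0.2, 0.3, -1.4]
opening: 0.0451
```

```bash
python3 -c "
from h import *
st()"
```

```text
t 32.02 s,x,z mm [  0.5  -0.8 -18.8] F s,x,z [ 0.25  0.32 -1.37] tau [ 0.01 -0.01 -0.01] turn to R1 deg [0.04 0.07 0.01] open 0.0451 dq 0.036 tool axes y.SX 1.0
```

>>> arm_command --plan '[[[0,0,-0.0015,0,0,0,0.035],[0,0,-0.0015,0,0,0,0.035],[0,0,-0.0015,0,0,0,0.035]]]'

```text
t: 32.27
tool_pos: [0.5959, 0.1417, 0.0915]
tool_rot: [0.976, 1.328, -0.987]
contact_force: [0.7, -5.5, -0.8]
opening: 0.045
```

```bash
python3 -c "
from h import *
st()"
```

```text
t 32.27 s,x,z mm [  1.1  -0.7 -18.5] F s,x,z [-5.5  -0.96 -0.83] tau [-0.79 -0.17  0.  ] turn to R1 deg [ 0.06  0.63 -0.  ] open 0.045 dq 0.044 tool axes y.SX 1.0
```

>>> arm_command --plan '[[[0,0,-0.002,0,0.4,0,0.035],[0,0,-0.0023,0,0.4,0,0.035]]]'

```text
t: 32.43
tool_pos: [0.5958, 0.1418, 0.0914]
tool_rot: [0.98, 1.333, -0.985]
contact_force: [2.3, -8.0, -1.8]
opening: 0.045
```

```bash
python3 -c "
from h import *
st()"
```

```text
t 32.43 s,x,z mm [  1.3  -0.7 -18.6] F s,x,z [-8.31 -0.16 -1.81] tau [-1.24 -0.37 -0.06] turn to R1 deg [0.05 0.33 0.  ] open 0.045 dq 0.028 tool axes y.SX 1.0
```

>>> arm_command --plan '[[[0,0,-0.003,0,0.3,0,0.035],[0,0,-0.0035,0,0.4,0,0.035]]]'

```text
t: 32.6
tool_pos: [0.5958, 0.1419, 0.0915]
tool_rot: [0.98, 1.332, -0.986]
contact_force: [3.5, -11.4, -2.4]
opening: 0.045
```

```bash
python3 -c "
from h import *
st()"
```

```text
t 32.60 s,x,z mm [  1.3  -0.7 -18.5] F s,x,z [-11.97  -0.04  -2.41] tau [-1.88 -0.51 -0.03] turn to R1 deg [ 0.01  0.37 -0.  ] open 0.045 dq 0.002 tool axes y.SX 1.0
```

>>> arm_command --plan '[[[0,0,-0.0042,0,0.5,0,0.035],[0,0,-0.0043,0,0.5,0,0.035],[0,0,-0.0043,0,0.5,0,0.035]]]'

```text
t: 32.85
tool_pos: [0.5957, 0.1419, 0.0915]
tool_rot: [0.981, 1.332, -0.987]
contact_force: [3.7, -12.1, -2.4]
opening: 0.0453
```

```bash
python3 -c "
from h import *
st()"
```

```text
t 32.85 s,x,z mm [  1.4  -0.8 -18.5] F s,x,z [-12.71  -0.04  -2.37] tau [-2.   -0.54 -0.  ] turn to R1 deg [-0.06  0.3   0.01] open 0.0453 dq 0.005 tool axes y.SX 1.0
```

>>> arm_command --plan '[[[0,0,-0.0048,0,0.5,0,0.035],[0,0,-0.005,0,0.5,0,0.035],[0,0,-0.005,0,0.5,0,0.035],[0,0,-0.005,0,0.5,0,0.035]]]'

```text
t: 33.18
tool_pos: [0.5956, 0.1418, 0.0915]
tool_rot: [0.981, 1.329, -0.99]
contact_force: [5.2, -14.7, -1.9]
opening: 0.0453
```

```bash
python3 -c "
from h import *
st()"
```

```text
t 33.18 s,x,z mm [  1.4  -0.9 -18.5] F s,x,z [-15.56   0.58  -1.88] tau [-2.29 -0.64  0.08] turn to R1 deg [-0.18  0.51  0.03] open 0.0453 dq 0.015 tool axes y.SX 1.0
```

15.6 N. I hold this for over a second.

>>> arm_command --plan '[[[0,0.0001,-0.0049,-0.1,0.5,0,0.035],[0,0.0001,-0.0049,-0.1,0.5,0,0.035],[0,0.0001,-0.0049,0,0.5,0,0.035],[0,0,-0.0049,0,0.5,0,0.035],[0,0,-0.0049,0,0.5,0,0.035],[0,0,-0.0049,0,0.5,0,0.035],[0,0,-0.0049,0,0.5,0,0.035],[0,0,-0.0049,0,0.5,0,0.035],[0,0,-0.0049,0,0.5,0,0.035],[0,0,-0.0049,0,0.5,0,0.035],[0,0,-0.0049,0,0.5,0,0.035],[0,0,-0.0049,0,0.5,0,0.035],[0,0,-0.0049,0,0.5,0,0.035]]]'

```text
t: 34.27
tool_pos: [0.5956, 0.1416, 0.0916]
tool_rot: [0.977, 1.322, -0.996]
contact_force: [4.4, -14.7, -2.0]
opening: 0.045
```

```bash
python3 -c "
from h import *
st()"
```

```text
t 34.27 s,x,z mm [  1.2  -1.  -18.4] F s,x,z [-15.35  -0.15  -2.  ] tau [-2.18 -0.63  0.16] turn to R1 deg [-0.36  0.95  0.1 ] open 0.045 dq 0.008 tool axes y.SX 1.0
```

Held at about 15.4 N for over 1 s. I relax, open, rise and check.

>>> arm_command --plan '[[[0,0,-0.002,0,0,0,0.035],[0,0,0,0,0,0,0.035],[0,0,0,0,0,0,0.035],[0,0,0,0,0,0,0.06],[0,0,0,0,0,0,0.075],[0,0,0,0,0,0,0.075],[0,0,0,0,0,0,0.075],[-0.01,0,0,0,0,0,0.075],[-0.02,0,0,0,0,0,0.075],[-0.03,0,0,0,0,0,0.075],[-0.03,0,0,0,0,0,0.075],[-0.03,0,0,0,0,0,0.075],[-0.01,0,0,0,0,0,0.075],[0,0,0,0,0,0,0.075]]]'

```text
t: 35.43
tool_pos: [0.5935, 0.1458, 0.229]
tool_rot: [0.976, 1.324, -0.998]
contact_force: [1.7, -1.0, -0.7]
opening: 0.0749
```

```bash
python3 - <<'E'
from h import *
st(); T,im=look("z",["roller_c","collar_c","cap_c"],k=2); save("z_c",cv2.convertScaleAbs(cv2.resize(im[80:280,150:350],(600,600),interpolation=cv2.INTER_CUBIC),alpha=1.3))
E
```

```text
t 35.43 s,x,z mm [  5.8  -1.8 119. ] F s,x,z [-1.42  1.31 -0.73] tau [-0.02 -0.01  0.  ] turn to R1 deg [-0.35  0.95  0.26] open 0.0749 dq 0.025 tool axes y.SX 1.0
roller_c [(array([0.5772, 0.2075, 0.1063]), 0.62), (array([ 0.4355, -0.1197,  0.0213]), 0.58)]
collar_c [(array([0.5963, 0.147 , 0.1055]), 0.75), (array([0.5901, 0.1761, 0.1071]), 0.74)]
cap_c [(array([0.5967, 0.1454, 0.1082]), 0.85)]
```

View pics/z_c.png

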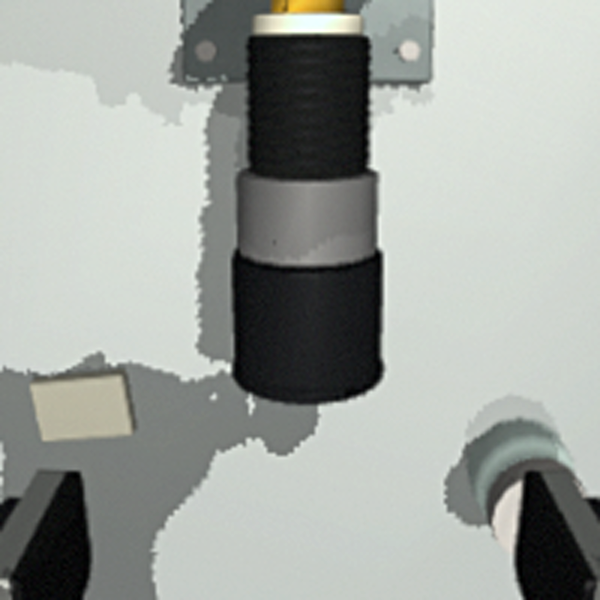

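Nut, guide, roller (308,105), collar (308,218) and cap (308,325) stand in line with no visible gaps, and the gripper is clear. I hand in.

```bash
python3 -c "
from h import *
print(finish_job())"
```

```text
the job is handed in; nothing more can be done
None
```

The feed shaft is rebuilt and handed in at about 35.5 s of the 72 s. No verdict was reported.

- **Roller and guide:** I pushed the roller along the shaft until it met the guide, then pushed both back until they stopped at about 10–12.5 N. I take that stop to be the nut.
- **Collar:** It went on until it stopped against the roller at about 6–7 N.
- **Cap:** It went on open end first. I pressed it home at about 15.4 N along the shaft, held for just over a second; the highest force reading was 15.6 N.
- **Last picture:** Nut, guide, roller, collar and cap stand in line with no visible gap, and the open gripper is well clear. I saw nothing else on the desk moved, but did not measure that.

**What did not fully agree:**
- The wrist camera's estimates of the held parts differed from the arm's own position readings by about 1 to 2 mm. I used a compromise between the two, and the parts slid on with no side force above sensor noise.
- In the last picture the networks' height estimates were 2 to 4.5 mm below the shaft's axis, which fits their looser accuracy. They also reported the cap a second time as a collar.
- I read force only at the end of each move, so short peaks within a move were not seen.

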